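# Load the tack-welding jig and hold the block in its corner

### The job

Get the parts ready for tack welding: set the foot plate (the flat plate with the upright lug) over the two locating pins of the welding jig so that it lies fully down on the rest pads, then stand the machined block on the plate and push it firmly into the jig's corner, long side against the longer fence and end against the shorter one, flush with both. Finish while still holding the block and pushing it against both fences, with the plate still fully home; leave the other things on the bench alone.

Things in the scene. Friction and masses are not known exactly. Their poses are not given: they have to be found in the camera images.
- jig: Welding jig, screwed down, somewhere else each time. Dark steel base 150 (x) x 240 (y) x 15 mm; origin under it at bench level, z up. Four rest pads, 18 mm across, at (+-28, +-74) mm, tops 25 mm above the bench. Two locating pins at (-24, +52) and (+24, -52) mm, 10 mm thick up to 32 mm above the bench, then a bullet nose up to 41 mm. Its fences form a corner that opens to -x and -y.
- long_fence: Longer fence, fixed to the jig: upright steel bar 70 mm long, 12 mm thick, top 55 mm above the bench (20 mm above the seated plate). Its flat, smooth working face looks to the jig's -x at jig x = +45 mm, from jig y = +12 to +82 mm. Origin: at bench level under the middle of that face, axes as the jig's. A foot 10 mm high sticks out behind it.
- short_fence: Shorter fence, fixed to the jig: the same bar, 34 mm long, same height. Its flat working face looks to the jig's -y at jig y = +88 mm, from jig x = +5 to +39 mm. Origin: at bench level under the middle of that face; its own x axis points along the jig's +y.
- plate_home (a point): Point on the jig, at jig (0, 0, 25) mm, where the origin of the foot plate is when it lies fully home on the rest pads; axes as the jig's.
- block_home (a point): Point on the jig, at jig (26, 61, 35) mm, where the origin of the block is when it stands on the seated plate and touches both fences; axes as the jig's.
- foot_plate: Loose bare aluminium plate 84 (x) x 170 (y) x 10 mm, 0.3 to 0.6 kg, flat on the bench; origin: centre of its underside, z up. Two 12 mm holes at (-24, +52) and (+24, -52) mm: it fits over the pins either way round (half turn). In the middle stands a lug 46 mm wide (x), 10 mm thick (y), up to 55 mm above the underside: pinch it across its thickness. Once home, the edges clear the fences by 3 mm.
- lug_top (a point): Middle of the top edge of the lug, 55 mm above the underside of the foot plate.
- block: Loose bare aluminium block 38 (x) x 54 (y) x 60 mm high, 19 mm blind bore in its top, 0.2 to 0.5 kg, upright on the bench; origin: centre of its underside, z up. A half turn is the same. In the jig its 54 mm side lies along the longer fence (block y along jig y). The fences reach 20 mm up the block: fingers holding it higher stay clear of them.
- round_bar: Bystander: short aluminium round bar standing upright, 44 mm across, 55 mm high. Origin: centre of its underside. Leave alone.
- angle_offcut: Bystander: offcut of aluminium angle 50 x 50 x 50 mm, 5 mm thick, one leg flat on the bench, the other upright (at its +x edge). Origin: underside of the flat leg, centre. Leave alone.
- square: Bystander: engineer's try square lying flat, 130 mm long, at the far right of the work. Leave alone.
- g_clamp: Bystander: dark G-clamp lying flat, 190 mm long, beyond the work. Leave alone.
- die_grinder: Bystander: green and black straight die grinder, 255 mm long, lying beyond the jig. Leave alone.
- wire_brush: Bystander: hand wire brush with a wooden handle, 250 mm long, bristles down, lying beyond the jig to the left. Leave alone.
- hammer: Bystander: hammer lying at the far left. Leave alone.
Not all that is in view belongs to the job. Leave any orange look-alike of the foot_plate alone.

How it is judged:
By the outcome, as a careful person would: the job done as asked, in the order asked, and still so for the second after the job is handed in, while the arm keeps its last pose, push and grip.
It also fails if it takes over 69 s, if anything falls off the work surface, if the arm or the gripper's body presses on something with over 40 N, if the wrist force passes 120 N, or if a joint passes its speed limit or range.

### The arm

A 7-joint arm with a two-finger parallel gripper is mounted at the origin on the work surface. World frame = base frame: x ahead of the robot, y to its left, z up, the work surface at z = 0. Lengths are in m, angles in rad, forces in N, time in s.
With the tool pointing down it reaches from about 0.425 to 0.925 m from the base axis. Payload 6.8 kg.
Tool frame: the origin (TCP) lies midway between the tips of the shut fingers; the grasp point (between the pads) lies 19 mm behind it (ctrl.tcp_to_grasp is the distance from the TCP to the grasp point, in m); z points along the fingers, y is the direction in which the jaws open and shut (so a half turn about z gives the same grasp; the last joint's range is limited). The gripper opens to 85 mm and grips with 20 to 120 N. Pads are 22 mm wide; open, the fingers measure 114 mm over their backs; the gripper's body (76 mm by 85 mm) begins 54 mm behind the grasp point. The pads swing forward as they close: fully open they stand 13 mm farther back than shut.
Start: joints at [1.164, 0.477, 0.022, 1.555, -0.011, 1.109, -0.083], TCP at [0.199, -0.645, 0.231] pointing down, gripper open.
Joint ranges: [-2.96, 2.96], [-0.34, 2.1], [-1.41, 1.46], [0.24, 2.44], [-1.37, 4.51], [0.17, 1.92], [-2.96, 2.96]. Speed limits (rad/s): [2.39, 2.39, 3.14, 3.14, 3.14, 3.14, 3.14].

### API

Orientations are given as a 3x3 rotation matrix whose columns are the frame's x, y, z axes.
In Python, from workcell import sensors, cams, ctrl gives the robot as it stands. The module is installed in compiled form; this text tells all that it offers.
- The arm moves only by the tool arm_command, never from a script. Its argument "plan" is one flat list of numbers, 4 for each row, row after row: the shift along the tool's x, y, z in mm, then the turn about the tool's z in rad. A call has 1 to 12 rows; each row is the pose to reach, as a shift and turn from the pose measured when the call began, along the tool's axes at that moment; what a row does not reach only later rows make up. A row lasts 1/12 s, in which the tool goes at most 41.7 mm and 7.16 degrees, less where a joint would pass 70% of its speed; a pose out of reach is approached as far as the arm can. A call with a gripper value outside its range is refused whole. "hand" is the gripper command: -1 is shut, 1 is fully open, values between are in proportion, set as the call begins (left out, the last holds). The fingers move at their own pace and stop on an object; "grip_force" is the grip in N (left out, the last holds). Time passes only in rows, so rows that repeat a pose let the fingers close. It gives the time, the measured TCP pose, the force and the opening at its end, in the units of the state.
- sensors.observe(): the state, without advancing time (a new reading comes with each control period).
- cams.capture(name): name is "scene" or "top" or "wrist"; returns the picture (420x560x3 uint8, blue, green, red); there is no depth.
- cams.calibration(name): a dict with "vfov" (degrees; the focal length in pixels is half the picture's height over the tangent of half this angle, whatever the lens; pixels are square), "cx", "cy" (the principal point, pixels), "D" ([k1, k2, p1, p2, k3] as OpenCV has them; the pictures are not rectified), "R" (3x3) and "t" (3): a world point X has camera coordinates R X + t. Camera axes: x right, y down, z forward; pixel columns grow to the right and rows downward; lengths in m; the calibration is good to about 2 mm. A picture is of the moment at which its call begins: read the wrist's pose just before it. calibration takes no time and is no camera call; for the wrist camera it gives the pose at the moment of the call.
- ctrl.job_done(): hands the job in, once; it reports no verdict.
The state is a dict: "clock": time; "joint_pos": joint angles; "qvel": joint speeds; "joint_torque": joint torques, N m; "tool_pos": TCP position; "tcp_rot": TCP orientation; "contact_force": force on the tool from outside, world axes, zero at the start; "ft_torque": the same for the moment, N m; "grip_width": finger opening in m.
Only numpy, scipy, OpenCV 4.12 (cv2) and the standard library are available. Lean on these libraries where they do the work, as an engineer would, in place of code of your own. Each camera call takes 0.05 s, during which the arm holds its last target.

## Working session

There is one attempt and no reset: what is moved stays moved. The work goes in short steps, Python scripts to look and compute and a tool call to move; the robot and the scene stay as the last step left them, time stands still between calls to the robot, and variables do not carry over. Pictures are saved under pics/ and viewed, and the job is handed in when it is done.

Besides the shell and the picture viewer there is one more tool, called after "Request:" as name(argument=value, ...) on one line, values as JSON. arm_command: Moves the arm, as the interface text tells. Its arguments: {"type":"object","properties":{"plan":{"type":"array"},"hand":{"type":"number"},"grip_force":{"type":"number"}},"required":["plan"]}

```bash
mkdir -p pics
python3 - <<'E'
from workcell import sensors,cams,ctrl
import cv2
s=sensors.observe();print({k:s[k] for k in s});print(ctrl.tcp_to_grasp)
for n in("scene","top","wrist"):
    c=cams.calibration(n);print(n,c)
    cv2.imwrite(f"pics/{n}0.png",cams.capture(n))
E
```

```text
{'clock': 0.0, 'joint_pos': array([ 1.16388868,  0.47778903,  0.02235745,  1.55644811, -0.01152073,
        1.10927149, -0.08308736]), 'qvel': array([-1.24067214e-03, -1.73506538e-03,  1.23032053e-03, -5.81042562e-04,
       -8.21282588e-04,  9.75642473e-05, -7.84757472e-04]), 'joint_torque': array([-7.92009837e-05, -5.96452832e+01,  1.60824817e+00, -2.81201470e+01,
        1.25735908e-02,  9.50448884e-03, -3.47862760e-05]), 'tool_pos': array([ 0.19851787, -0.64453964,  0.23033487]), 'tcp_rot': array([[ 9.55685400e-01,  2.94389206e-01, -6.41623251e-04],
       [ 2.94389879e-01, -9.55683951e-01,  1.66861501e-03],
       [-1.21966795e-04, -1.78355840e-03, -9.99998402e-01]]), 'contact_force': array([ 0.31945867,  0.11192009, -1.09911591]), 'ft_torque': array([-0.01720933,  0.0026643 , -0.00771289]), 'grip_width': 0.08533497915795944}
0.0187
scene {'vfov': 46.87919184260585, 'cx': 273.4160606803915, 'cy': 211.23066419891148, 'D': array([0.03383013, 0.        , 0.        , 0.        , 0.        ]), 'R': array([[-0.79971364,  0.6002423 ,  0.0129334 ],
       [ 0.36443083,  0.50243191, -0.78406145],
       [-0.477125  , -0.62231131, -0.62054845]]), 't': array([ 0.37142155, -0.17496712,  1.74313868])}
top {'vfov': 46.502382092423275, 'cx': 277.10208531056384, 'cy': 209.84606796506586, 'D': array([-0.10668702,  0.        ,  0.        ,  0.        ,  0.        ]), 'R': array([[-0.02462884, -0.99968608, -0.00459964],
       [-0.99747252,  0.02488053, -0.06655468],
       [ 0.06664823,  0.00294885, -0.99777218]]), 't': array([0.10004175, 0.51883669, 1.26991831])}
wrist {'vfov': 58.65155319294098, 'cx': 280.02106349732105, 'cy': 204.98967861955398, 'D': array([-0.05120372,  0.        ,  0.        ,  0.        ,  0.        ]), 'R': array([[ 0.29509116, -0.95546647, -0.00224204],
       [-0.90282518, -0.27959976,  0.3266966 ],
       [-0.31277452, -0.09438111, -0.94512661]]), 't': array([-0.67287893, -0.04313355,  0.37994442])}
```

View pics/top0.png

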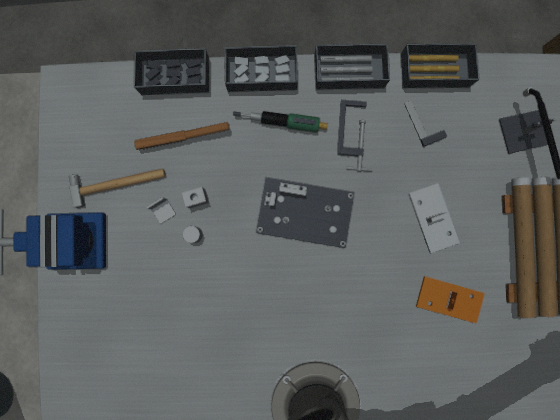

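View pics/scene0.png

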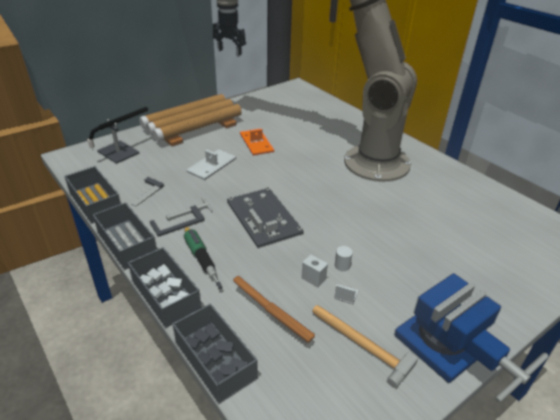

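View pics/wrist0.png

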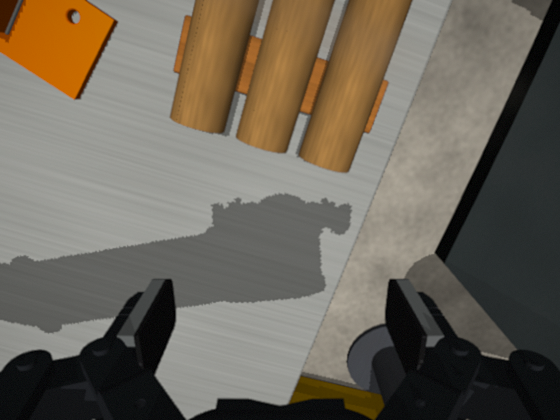

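```bash
cat > h.py <<'E'
import numpy as np,cv2
from workcell import sensors,cams,ctrl
def K(c):
    f=210/np.tan(np.radians(c["vfov"])/2)
    return np.array([[f,0,c["cx"]],[0,f,c["cy"]],[0,0,1.]])
def ray(c,px,z):
    px=np.array(px,float).reshape(-1,1,2)
    n=cv2.undistortPoints(px,K(c),c["D"]).reshape(-1,2)
    d=np.c_[n,np.ones(len(n))]@c["R"]; o=-c["R"].T@c["t"]
    return o+d*((z-o[2])/d[:,2])[:,None]
def proj(c,X):
    return cv2.projectPoints(np.array(X,float).reshape(-1,1,3),cv2.Rodrigues(c["R"])[0],c["t"],K(c),c["D"])[0].reshape(-1,2)
E
python3 - <<'E'
import cv2
i=cv2.imread("pics/top0.png")
a=cv2.resize(i[170:265,400:490],None,fx=6,fy=6,interpolation=cv2.INTER_CUBIC)
cv2.imwrite("pics/c1.png",a)
b=cv2.resize(i[165:260,145:365],None,fx=3.6,fy=3.6,interpolation=cv2.INTER_CUBIC)
cv2.imwrite("pics/c2.png",b)
E
```

```text
(no output)
```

View pics/c1.png

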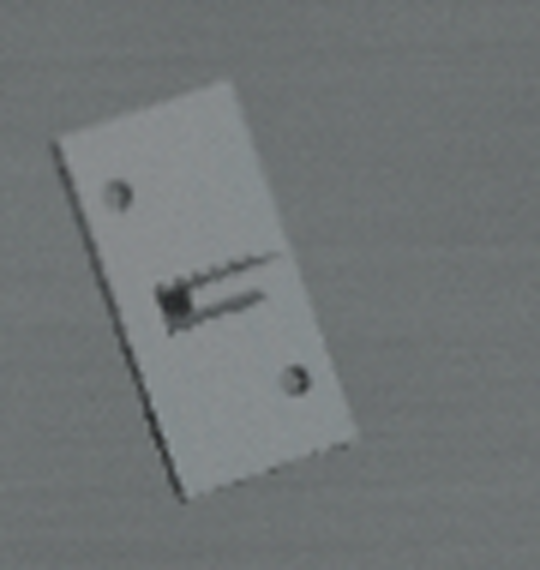

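View pics/c2.png

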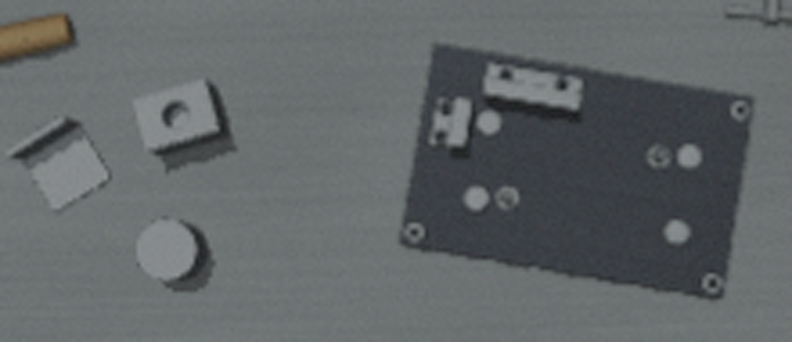

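Run:
```python
from h import *
c=cams.calibration("top")
def m(p,s,o): p=np.array(p,float); return (p+.5)/s-.5+np.array(o)
P=ray(c,m([(55,138),(230,80),(358,437),(186,498)],6,(400,170)),.01)
H=ray(c,m([(118,195),(296,380)],6,(400,170)),.01)
print("plate",P.mean(0),H.mean(0),np.degrees(np.arctan2(*(P[0]+P[1]-P[2]-P[3])[[1,0]])))
J=ray(c,m([(433,43),(753,98),(722,298),(402,243)],3.6,(145,165)),.015)
d=J[0]+J[3]-J[1]-J[2];print("jig",J.mean(0),np.degrees(np.arctan2(d[1],d[0])))
pads=ray(c,m([(488,122),(476,198),(689,155),(677,231)],3.6,(145,165)),.025);print("pads",pads.mean(0))
d=pads[0]+pads[1]-pads[2]-pads[3];print(np.degrees(np.arctan2(d[1],d[0])))
B=ray(c,m([(134,98),(207,79),(221,132),(150,153)],3.6,(145,165)),.06);print("block",B.mean(0),B)
s=sensors.observe();R=s["tcp_rot"];p=s["tool_pos"]
t=np.array([*((P.mean(0)+H.mean(0))/2)[:2],.22]);print(p,t,(R.T@(t-p))*1000)
```

```text
plate [ 0.4905678  -0.33218529  0.01      ] [ 0.49068906 -0.33188643  0.01      ] 17.778752674412363
jig [0.5140678  0.01345619 0.015     ] 78.79621268109845
pads [0.50875762 0.01056367 0.025     ]
79.22742843543304
block [0.55733099 0.2988365  0.06      ] [[0.57065943 0.33024364 0.06      ]
 [0.58287188 0.27770376 0.06      ]
 [0.54473608 0.26820895 0.06      ]
 [0.53105656 0.31918966 0.06      ]]
[ 0.19857641 -0.64466129  0.23056967] [ 0.49062843 -0.33203586  0.22      ] [ 371.15700897 -212.75837976   10.82165927]
```

Request:
arm_command(plan=[371,-213,10,-1.583,371,-213,10,-1.583,371,-213,10,-1.583,371,-213,10,-1.583,371,-213,10,-1.583,371,-213,10,-1.583,371,-213,10,-1.583,371,-213,10,-1.583,371,-213,10,-1.583,371,-213,10,-1.583,371,-213,10,-1.583,371,-213,10,-1.583], hand=1)

```text
clock: 1.15
tool_pos: [0.494, -0.3266, 0.2208]
tcp_rot: [[-0.24, 0.971, 0.001], [0.971, 0.24, 0.003], [0.003, 0.002, -1.0]]
contact_force: [-1.0, -1.0, -0.1]
grip_width: 0.0853
```

```bash
cat >> h.py <<'E'
def st():
    s=sensors.observe();R=s["tcp_rot"]
    print("t %.2f"%s["clock"],"pos",s["tool_pos"].round(4),"yang %.2f"%np.degrees(np.arctan2(R[1,1],R[0,1])),"zax",R[:,2].round(4),"F",s["contact_force"].round(1),"M",s["ft_torque"].round(2),"w",round(s["grip_width"],4),"q",s["joint_pos"].round(2))
    return s
def to(x,y,z,yang):
    s=st();R=s["tcp_rot"];p=s["tool_pos"]
    d=(np.radians(yang)-np.arctan2(R[1,1],R[0,1])+np.pi/2)%np.pi-np.pi/2
    print("shift",(R.T@(np.array([x,y,z])-p)*1000).round(1),"turn",round(-d,4))
E
python3 -c "
from h import *
to(.4906,-.332,.22,17.8)"
```

```text
t 1.15 pos [ 0.494  -0.3266  0.2208] yang 13.89 zax [ 0.0012  0.0035 -1.    ] F [-1.  -1.  -0.1] M [ 0.   -0.01 -0.  ] w 0.0853 q [ 0.81  0.39 -0.42  1.75  0.18  1.05  0.57]
shift [-4.5 -4.6  0.8] turn -0.0682
```

Request:
arm_command(plan=[-4.5,-4.5,0,-0.068,-4.5,-4.5,0,-0.068,-4.5,-4.5,0,-0.068])

```text
clock: 1.4
tool_pos: [0.4904, -0.3322, 0.2205]
tcp_rot: [[-0.302, 0.953, 0.001], [0.953, 0.302, 0.004], [0.003, 0.002, -1.0]]
contact_force: [0.1, 0.7, 0.4]
grip_width: 0.0855
```

Run:
```python
from h import *
import pickle
st(); c=cams.calibration("wrist");i=cams.capture("wrist");cv2.imwrite("pics/w1.png",i);pickle.dump(c,open("w1.pkl","wb"))
```

```text
t 1.40 pos [ 0.4904 -0.3322  0.2205] yang 17.61 zax [ 7.0e-04  3.8e-03 -1.0e+00] F [0.1 0.7 0.4] M [-0.01  0.01  0.05] w 0.0855 q [ 0.83  0.39 -0.43  1.75  0.18  1.05  0.64]
```

View pics/w1.png

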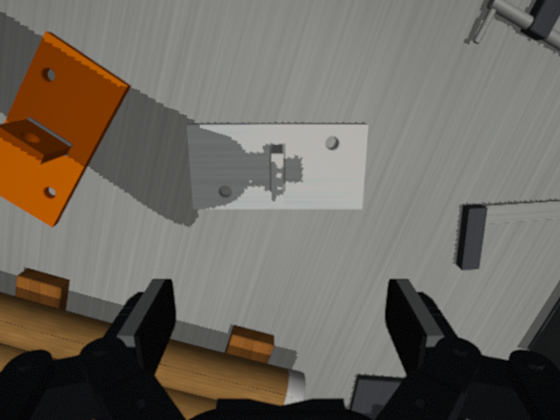

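Run:
```python
import cv2
i=cv2.imread("pics/w1.png")
cv2.imwrite("pics/w1c.png",cv2.resize(i[110:225,180:380],None,fx=4,fy=4,interpolation=cv2.INTER_CUBIC))
```

```text
(no output)
```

View pics/w1c.png

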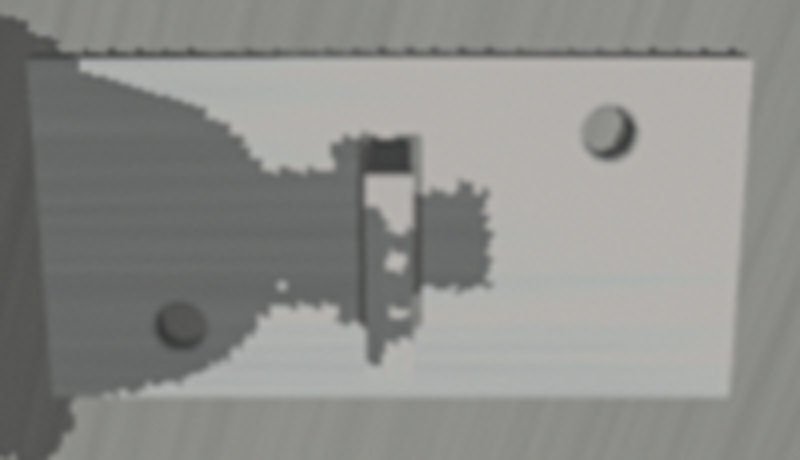

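Run:
```python
from h import *
import pickle
c=pickle.load(open("w1.pkl","rb"))
def m(p,s,o): p=np.array(p,float); return (p+.5)/s-.5+np.array(o)
P=ray(c,m([(28,57),(752,57),(732,397),(54,395)],4,(180,110)),.01)
H=ray(c,m([(608,131),(182,326)],4,(180,110)),.01)
print(P.mean(0),H.mean(0),np.linalg.norm(H[0]-H[1]))
for a,b in((1,0),(2,3)):
    d=P[a]-P[b];print(np.degrees(np.arctan2(d[1],d[0])),np.linalg.norm(d))
d=H[0]-H[1];print("hole ang",np.degrees(np.arctan2(d[1],d[0])-np.arctan2(52,-24))+90)
L=ray(c,m([(363,173),(416,173)],4,(180,110)),.055);print("lug end",L.mean(0))
C=(P.mean(0)+H.mean(0))/2
to(C[0],C[1],.10,17.8); print(C)
```

```text
[ 0.48725659 -0.33030002  0.01      ] [ 0.48687898 -0.32996112  0.01      ] 0.11332645615493636
17.625006860399832 0.16853681052922936
17.431070508243582 0.16965899277255422
hole ang 17.906358892150763
lug end [ 0.48008599 -0.30841666  0.055     ]
t 1.45 pos [ 0.4903 -0.3323  0.2205] yang 17.59 zax [ 7.0e-04  3.7e-03 -1.0e+00] F [0.4 0.1 0.3] M [0.03 0.03 0.  ] w 0.0855 q [ 0.83  0.39 -0.43  1.75  0.18  1.05  0.64]
shift [  2.6  -2.6 120.5] turn -0.0037
[ 0.48706778 -0.33013057  0.01      ]
```

Request:
arm_command(plan=[2.5,-2.5,40,0,2.5,-2.5,80,0,2.5,-2.5,120,0,2.5,-2.5,150,0,2.5,-2.5,175,0,2.5,-2.5,190,0,2.5,-2.5,198,0,2.5,-2.5,198,0,2.5,-2.5,198,0])

```text
clock: 2.2
tool_pos: [0.4876, -0.3302, 0.023]
tcp_rot: [[-0.301, 0.954, 0.001], [0.954, 0.301, 0.003], [0.003, 0.002, -1.0]]
contact_force: [0.1, 0.2, 0.1]
grip_width: 0.0852
```

Run:
```python
from h import *
to(.4871,-.3303,.022,17.7)
cv2.imwrite("pics/w2.png",cams.capture("wrist"))
```

```text
t 2.20 pos [ 0.4876 -0.3302  0.023 ] yang 17.52 zax [ 0.001   0.0034 -1.    ] F [0.1 0.2 0.1] M [ 0.    0.02 -0.01] w 0.0852 q [ 0.76  0.63 -0.35  1.89  0.33  0.68  0.52]
shift [ 0.1 -0.5  1. ] turn -0.0032
```

View pics/w2.png

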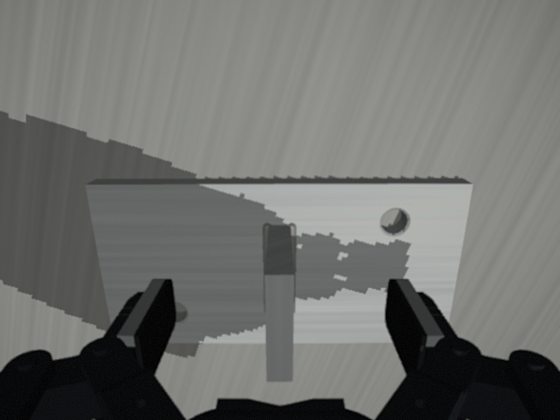

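Request:
arm_command(plan=[0,0,1,0,0,0,1,0,0,0,1,0,0,0,1,0,0,0,1,0,0,0,1,0,0,0,1,0,0,0,1,0,0,0,1,0,0,0,1,0], hand=-1, grip_force=90)

```text
clock: 3.08
tool_pos: [0.4882, -0.3306, 0.023]
tcp_rot: [[-0.301, 0.954, 0.002], [0.954, 0.301, 0.002], [0.002, 0.003, -1.0]]
contact_force: [-1.3, -0.0, 5.5]
grip_width: 0.0087
```

Run:
```python
from h import *
st()
```

```text
t 3.08 pos [ 0.4882 -0.3306  0.023 ] yang 17.53 zax [ 0.0024  0.0024 -1.    ] F [-1.3 -0.   5.5] M [0.03 0.33 0.03] w 0.0087 q [ 0.76  0.63 -0.35  1.89  0.33  0.68  0.52]
```

Request:
arm_command(plan=[0,0,-10,0,0,0,-30,0,0,0,-60,0,0,0,-95,0,0,0,-130,0,0,0,-160,0,0,0,-180,0,0,0,-190,0,0,0,-190,0])

```text
clock: 3.83
tool_pos: [0.4886, -0.3315, 0.2151]
tcp_rot: [[-0.301, 0.954, 0.005], [0.954, 0.301, 0.0], [-0.001, 0.005, -1.0]]
contact_force: [0.5, 0.4, -3.9]
grip_width: 0.0091
```

Run:
```python
from h import *
to(.61,.01,.215,79)
```

```text
t 3.83 pos [ 0.4886 -0.3315  0.2151] yang 17.52 zax [ 5.3e-03  4.0e-04 -1.0e+00] F [ 0.5  0.4 -3.9] M [ 0.02 -0.13  0.02] w 0.0091 q [ 0.83  0.39 -0.44  1.76  0.19  1.03  0.63]
shift [289.1 218.6   0.9] turn -1.073
```

Request:
arm_command(plan=[24,18,0,-0.09,48,36,0,-0.18,77,58,0,-0.28,106,80,0,-0.38,135,102,0,-0.48,164,124,0,-0.58,193,146,0,-0.68,222,168,0,-0.78,251,190,0,-0.88,270,205,0,-0.96,282,214,0,-1.04,289,218,0,-1.07])

```text
clock: 4.83
tool_pos: [0.6086, 0.013, 0.2136]
tcp_rot: [[-0.982, 0.186, 0.002], [0.186, 0.982, 0.002], [-0.001, 0.003, -1.0]]
contact_force: [0.9, -0.8, -3.3]
grip_width: 0.0089
```

Request:
arm_command(plan=[0,0,0,0,0,0,0,0,0,0,0,0])

```text
clock: 5.08
tool_pos: [0.6077, 0.0111, 0.2124]
tcp_rot: [[-0.982, 0.19, -0.0], [0.19, 0.982, 0.001], [0.001, 0.001, -1.0]]
contact_force: [-0.2, -0.2, -3.4]
grip_width: 0.0088
```

Run:
```python
from h import *
import pickle
to(.61,.01,.215,79)
c=cams.calibration("wrist");i=cams.capture("wrist");cv2.imwrite("pics/w3.png",i);pickle.dump(c,open("w3.pkl","wb"))
```

```text
t 5.08 pos [0.6077 0.0111 0.2124] yang 79.08 zax [-3.0e-04  1.3e-03 -1.0e+00] F [-0.2 -0.2 -3.4] M [-0.05  0.01 -0.01] w 0.0088 q [ 0.43  0.49 -0.74  1.7   0.36  1.09  0.96]
shift [-2.4 -0.7 -2.6] turn 0.0013
```

View pics/w3.png

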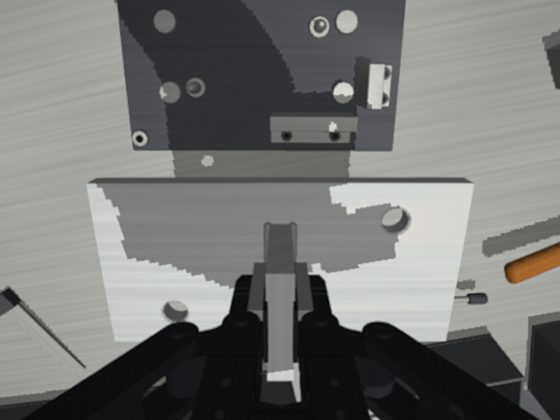

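Run:
```python
import cv2
i=cv2.imread("pics/w3.png")
cv2.imwrite("pics/w3a.png",cv2.resize(i[0:155,115:215],None,fx=5,fy=4,interpolation=cv2.INTER_CUBIC)[:600])
cv2.imwrite("pics/w3b.png",cv2.resize(i[0:155,260:410],None,fx=4,fy=4,interpolation=cv2.INTER_CUBIC)[:600])
```

```text
(no output)
```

View pics/w3a.png

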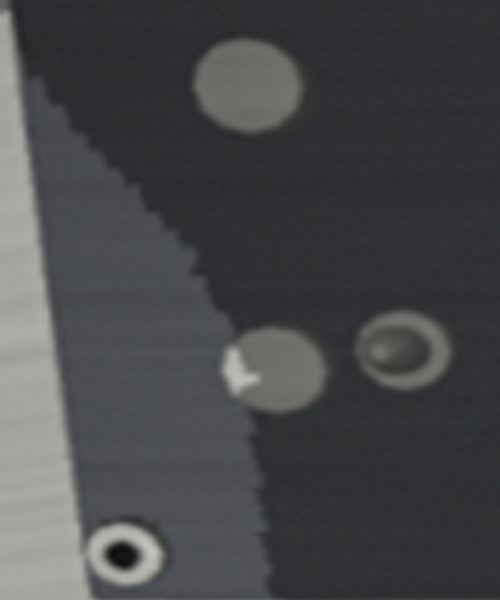

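View pics/w3b.png

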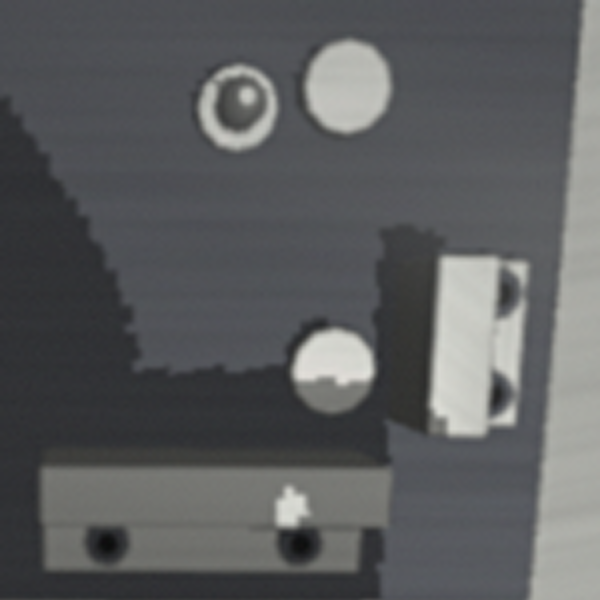

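Run:
```python
from h import *
import pickle
c=pickle.load(open("w3.pkl","rb"))
def m(p,s,o): p=np.array(p,float); return (p+.5)/np.array(s)-.5+np.array(o)
pl=m([(248,85),(277,369)],(5,4),(115,0)); pr=m([(347,86),(333,369)],4,(260,0))
X=ray(c,np.r_[pl,pr],.025)[:,:2]
J=np.array([(-28,-74),(28,-74),(-28,74),(28,74)])/1000.
def fit(J,X):
    a=J-J.mean(0);b=X-X.mean(0)
    th=np.arctan2((a[:,0]*b[:,1]-a[:,1]*b[:,0]).sum(),(a*b).sum())
    R=np.array([[np.cos(th),-np.sin(th)],[np.sin(th),np.cos(th)]])
    t=X.mean(0)-R@J.mean(0); return th,R,t,(X-J@R.T-t)*1000
th,R,t,r=fit(J,X);print("jig",t,np.degrees(th)+90,r.round(2))
pin=np.r_[m([(238,104)],4,(260,0)),m([(403,350)],(5,4),(115,0))]
w=ray(c,pin,.015)[:,:2]; print("ring z15 in jig",((w-t)@R*1000).round(1))
nose=np.r_[m([(240,98)],4,(260,0)),m([(393,350)],(5,4),(115,0))]
print("nose z38 in jig",((ray(c,nose,.038)[:,:2]-t)@R*1000).round(1))
fl=m([(437,256),(431,432)],4,(260,0)); print("short face z55",((ray(c,fl,.055)[:,:2]-t)@R*1000).round(1))
fl=m([(40,465),(390,465)],4,(260,0)); print("long face z55",((ray(c,fl,.055)[:,:2]-t)@R*1000).round(1))
# plate: zoom
i=cv2.imread("pics/w3.png")
cv2.imwrite("pics/w3p.png",cv2.resize(i[170:345,80:480],None,fx=2,fy=2,interpolation=cv2.INTER_CUBIC))
```

```text
jig [0.50501209 0.01169327] 78.95090853138005 [[ 0.27  0.44]
 [-0.07  0.75]
 [ 0.27 -0.65]
 [-0.46 -0.54]]
ring z15 in jig [[-25.2  52.5]
 [ 24.3 -53.7]]
nose z38 in jig [[-23.5  50.6]
 [ 23.7 -50.3]]
short face z55 [[ 5.8 87.1]
 [38.3 88.3]]
long face z55 [[45.  12. ]
 [44.7 80.7]]
```

View pics/w3p.png

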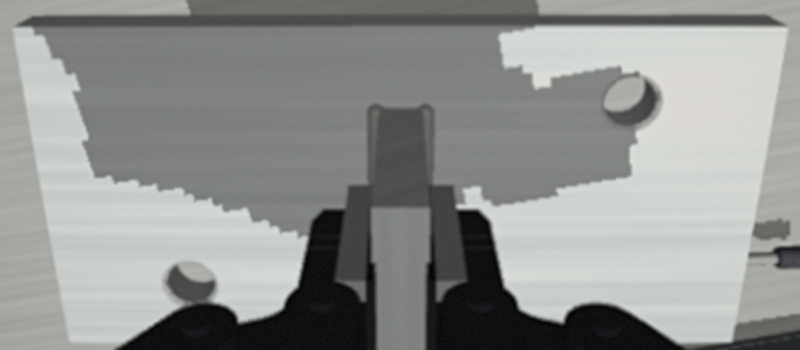

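Run:
```python
from h import *
import pickle
c=pickle.load(open("w3.pkl","rb"))
def m(p,s,o): p=np.array(p,float); return (p+.5)/np.array(s)-.5+np.array(o)
p=np.array([.6077,.0111]);a=np.radians(79.08-90);R=np.array([[np.cos(a),-np.sin(a)],[np.sin(a),np.cos(a)]])
H=ray(c,m([(632,99),(191,281)],2,(80,170)),.1994)[:,:2]
P=ray(c,m([(13,26),(788,27),(734,343),(72,341)],2,(80,170)),.1994)[:,:2]
print(((H-p)@R*1000).round(1),((H.mean(0)-p)@R*1000).round(1),((P-p)@R*1000).round(1))
```

```text
[[-25.2  52.4]
 [ 22.4 -50.2]] [-1.4  1.1] [[-42.1 -83.1]
 [-41.9  85.1]
 [ 41.7  86. ]
 [ 40.9 -82.6]]
```

Run:
```python
from h import *
to(.5057,.0121,.071,78.95)
```

```text
t 5.13 pos [0.608  0.0109 0.2128] yang 79.05 zax [ 4.0e-04  1.2e-03 -1.0e+00] F [ 0.2  0.1 -3.6] M [-0.04  0.02 -0.06] w 0.0084 q [ 0.43  0.49 -0.74  1.7   0.36  1.09  0.96]
shift [100.7 -18.4 141.7] turn 0.0018
```

Request:
arm_command(plan=[20,-4,0,0.002,45,-8,0,0.002,70,-13,10,0.002,90,-17,30,0.002,100,-18.5,60,0.002,100.5,-18.5,90,0.002,100.5,-18.5,115,0.002,100.5,-18.5,132,0.002,100.5,-18.5,140,0.002,100.5,-18.5,140,0.002,100.5,-18.5,140,0.002])

```text
clock: 6.05
tool_pos: [0.5063, 0.0114, 0.0733]
tcp_rot: [[-0.981, 0.193, 0.001], [0.193, 0.981, 0.001], [-0.001, 0.001, -1.0]]
contact_force: [0.7, 0.5, -4.0]
grip_width: 0.0088
```

Run:
```python
from h import *
import pickle
to(.5057,.0121,.071,78.95)
c=cams.calibration("wrist");i=cams.capture("wrist");cv2.imwrite("pics/w4.png",i);pickle.dump(c,open("w4.pkl","wb"))
cv2.imwrite("pics/t4.png",cv2.resize(cams.capture("top")[165:260,245:365],None,fx=6,fy=6,interpolation=cv2.INTER_CUBIC))
```

```text
t 6.05 pos [0.5063 0.0114 0.0733] yang 78.86 zax [ 9.0e-04  1.1e-03 -1.0e+00] F [ 0.7  0.5 -4. ] M [0.05 0.02 0.02] w 0.0088 q [ 0.41  0.51 -0.69  2.05  0.48  0.74  0.8 ]
shift [0.7 0.5 2.3] turn -0.0015
```

View pics/w4.png

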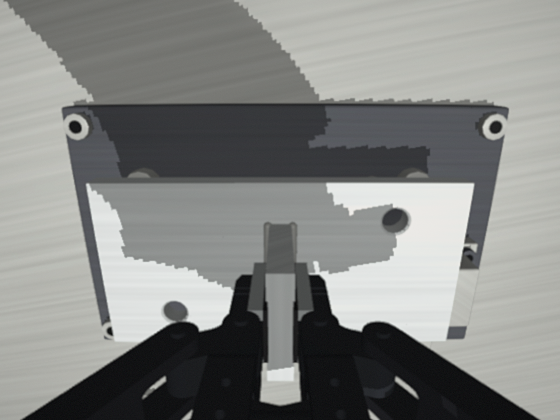

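View pics/t4.png

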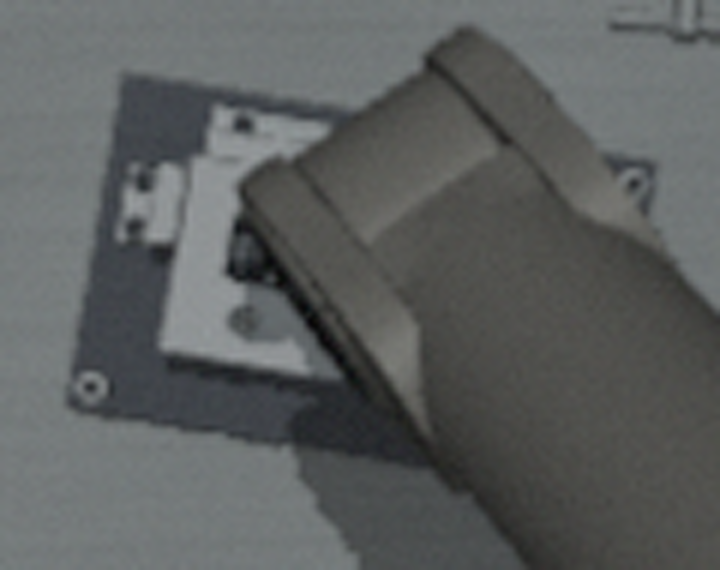

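Run:
```python
import cv2,numpy as np
i=cv2.imread("pics/w4.png")
a=cv2.resize(i[195:245,365:425],None,fx=6,fy=6,interpolation=cv2.INTER_CUBIC);b=cv2.resize(i[290:340,145:205],None,fx=6,fy=6,interpolation=cv2.INTER_CUBIC)
cv2.imwrite("pics/w4h.png",cv2.convertScaleAbs(np.hstack([a,b]),alpha=1.6))
```

```text
(no output)
```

View pics/w4h.png

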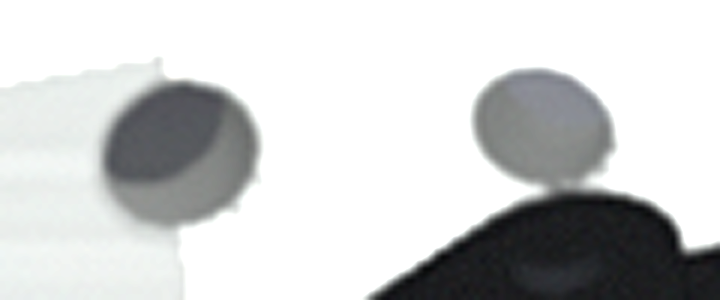

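```bash
python3 - <<'E'
import cv2,numpy as np
from h import *
import pickle
c=pickle.load(open("w4.pkl","rb"))
i=cv2.imread("pics/w4.png")
for n,(u,v) in {"L":(76,127),"R":(494,126)}.items():
    g=cv2.cvtColor(i[v-18:v+18,u-18:u+18],cv2.COLOR_BGR2GRAY)
    cv2.imwrite(f"pics/s{n}.png",cv2.resize(g,None,fx=8,fy=8))
p=np.array([.5063,.0114]);a=np.radians(78.86-90);R=np.array([[np.cos(a),-np.sin(a)],[np.sin(a),np.cos(a)]])
S=[(76,127),(494,126)]; P=[(86.5,183),(474,182.5)]; E=[(63,107),(508,108)]; H=[(396.5,219),(175,311)]
for n,x,z in(("screw",S,.015),("base edge",E,.015),("plate",P,.0603),("holes",H,.0603)):
    q=(ray(c,x,z)[:,:2]-p)@R*1000; print(n,q.round(1),q.mean(0).round(1))
E
python3 -c "
import cv2,numpy as np
cv2.imwrite('pics/s.png',np.hstack([cv2.imread('pics/sL.png'),cv2.imread('pics/sR.png')]))"
```

```text
screw [[ -60.3 -108.2]
 [ -61.1  115.8]] [-60.7   3.8]
base edge [[ -70.9 -113.5]
 [ -70.6  121.9]] [-70.8   4.2]
plate [[-41.9 -82.9]
 [-42.2  85.1]] [-42.1   1.1]
holes [[-25.3  52.7]
 [ 22.9 -50.3]] [-1.2  1.2]
```

View pics/s.png

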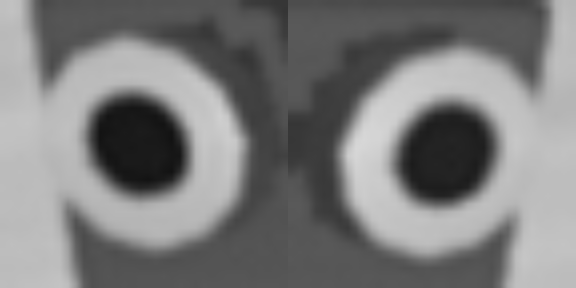

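Run:
```python
from h import *
i=cams.capture("scene");cv2.imwrite("pics/sc4.png",i)
j=cams.capture("top");cv2.imwrite("pics/t4full.png",j)
a=cv2.resize(i[175:255,220:310],None,fx=6,fy=6,interpolation=cv2.INTER_CUBIC)
cv2.imwrite("pics/sc4c.png",a)
b=cv2.resize(j[175:235,255:315],None,fx=10,fy=10,interpolation=cv2.INTER_CUBIC)
cv2.imwrite("pics/t4c.png",cv2.convertScaleAbs(b,alpha=1.5))
```

```text
(no output)
```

View pics/sc4c.png

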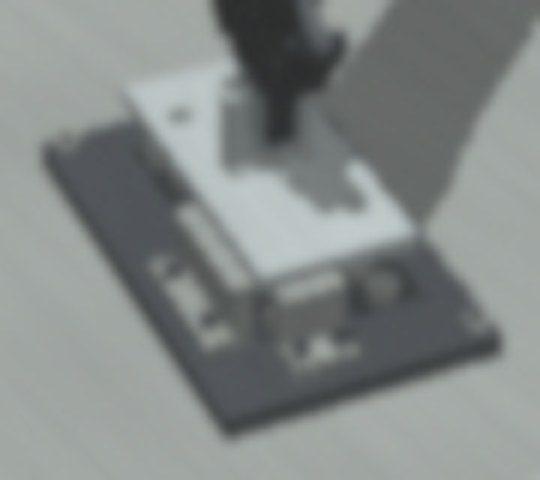

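View pics/t4c.png

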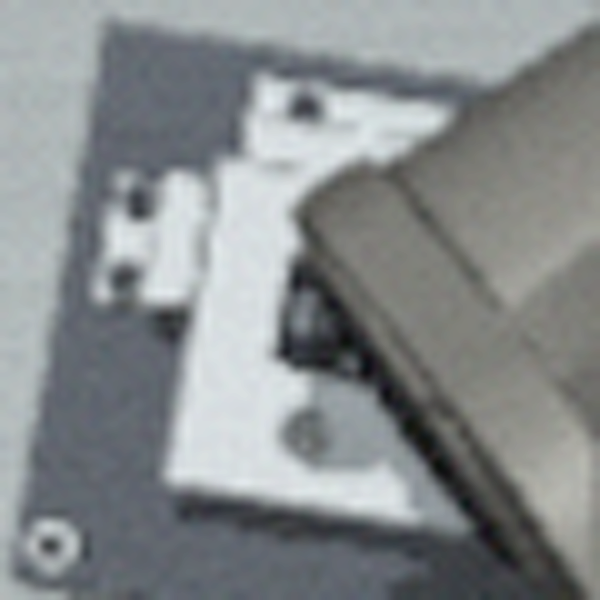

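Run:
```python
from h import *
j=cv2.imread("pics/t4full.png")
b=cv2.resize(j[208:228,275:297],None,fx=25,fy=25,interpolation=cv2.INTER_CUBIC)
g=cv2.cvtColor(b,cv2.COLOR_BGR2GRAY);print(g.min(),g.max())
cv2.imwrite("pics/t4d.png",cv2.normalize(g,None,0,255,cv2.NORM_MINMAX))
c=cams.calibration("top")
p=np.array([.5063,.0114]);a=np.radians(78.86-90);R=np.array([[np.cos(a),-np.sin(a)],[np.sin(a),np.cos(a)]])
for z in(.0603,.05,.041,.035):
  w=np.r_[p+R@[-.024,.052],z];print(z,((proj(c,w)-[275,208]+.5)*25-.5).round(1))
# fence lines
def m(q,s,o): q=np.array(q,float); return (q+.5)/s-.5+np.array(o)
q=m([(212,178),(193,298)],10,(255,175));print("short face, rel TCP jig axes",((ray(c,q,.055)[:,:2]-p)@R*1000).round(1))
q=m([(222,158),(165,488)],10,(255,175));print("plate +y edge",((ray(c,q,.0603)[:,:2]-p)@R*1000).round(1))
q=m([(243,156)],10,(255,175));print("long face end",((ray(c,q,.055)[:,:2]-p)@R*1000).round(1))
```

```text
8 154
0.0603 [[267.  303.3]]
0.05 [[265.8 308. ]]
0.041 [[264.8 312. ]]
0.035 [[264.1 314.7]]
short face, rel TCP jig axes [[41.2 87.6]
 [10.  87.2]]
plate +y edge [[ 46.2  85.8]
 [-39.3  85.9]]
long face end [[48.2 80.7]]
```

View pics/t4d.png

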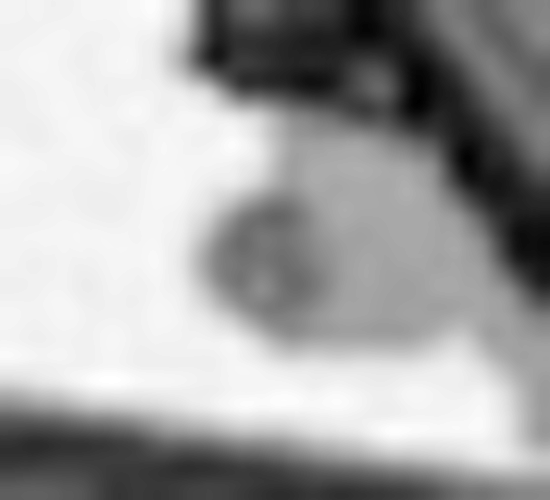

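Request:
arm_command(plan=[0.7,-0.5,0,0,0.7,-0.5,4,0,0.7,-0.5,8,0,0.7,-0.5,12,0,0.7,-0.5,14,0,0.7,-0.5,14,0])

```text
clock: 6.75
tool_pos: [0.5056, 0.0116, 0.0592]
tcp_rot: [[-0.981, 0.192, 0.001], [0.192, 0.981, 0.001], [-0.001, 0.001, -1.0]]
contact_force: [-0.8, 0.1, -3.8]
grip_width: 0.0086
```

Run:
```python
from h import *
st()
cv2.imwrite("pics/w5.png",cams.capture("wrist"))
j=cams.capture("top")
b=cv2.resize(j[195:235,265:305],None,fx=14,fy=14,interpolation=cv2.INTER_CUBIC)
cv2.imwrite("pics/t5d.png",cv2.convertScaleAbs(b,alpha=1.5))
```

```text
t 6.75 pos [0.5056 0.0116 0.0592] yang 78.92 zax [ 0.0015  0.0011 -1.    ] F [-0.8  0.1 -3.8] M [-0.02  0.04 -0.05] w 0.0086 q [ 0.39  0.54 -0.67  2.06  0.5   0.71  0.78]
```

View pics/t5d.png

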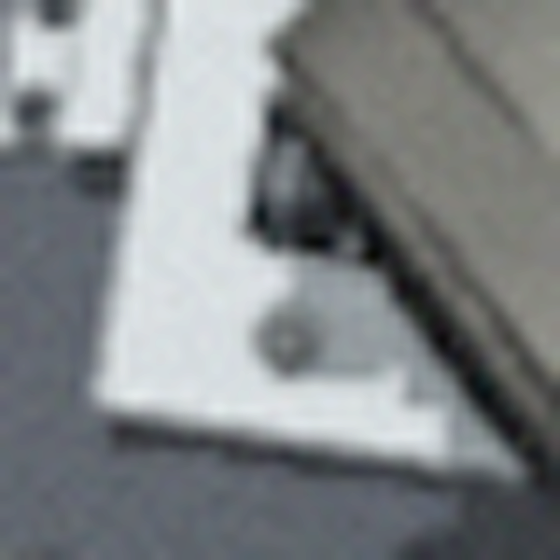

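View pics/w5.png

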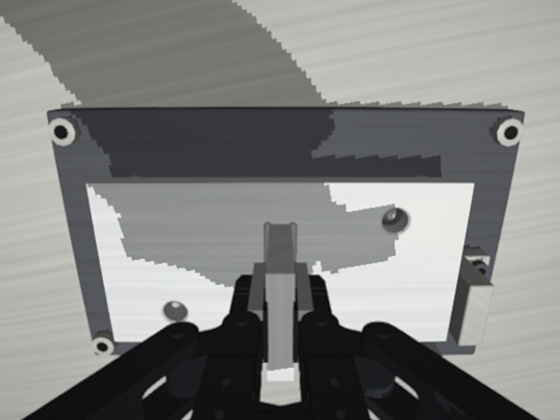

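Request:
arm_command(plan=[0,0,3,0,0,0,6,0,0,0,8,0,0,0,10,0,0,0,11,0,0,0,11,0])

```text
clock: 7.35
tool_pos: [0.5055, 0.0114, 0.0483]
tcp_rot: [[-0.981, 0.192, 0.001], [0.192, 0.981, 0.001], [-0.001, 0.001, -1.0]]
contact_force: [-1.5, -1.9, -4.4]
grip_width: 0.0089
```

Run:
```python
from h import *
st()
```

```text
t 7.35 pos [0.5055 0.0114 0.0483] yang 78.91 zax [ 1.2e-03  9.0e-04 -1.0e+00] F [-1.5 -1.9 -4.4] M [-0.33  0.42 -0.06] w 0.0089 q [ 0.38  0.55 -0.66  2.06  0.52  0.69  0.76]
```

Request:
arm_command(plan=[0,0,1,0,0,0,2,0,0,0,2,0])

```text
clock: 7.6
tool_pos: [0.5057, 0.0113, 0.0479]
tcp_rot: [[-0.981, 0.193, 0.001], [0.193, 0.981, -0.001], [-0.002, -0.001, -1.0]]
contact_force: [-8.5, -3.5, 19.6]
grip_width: 0.0088
```

Run:
```python
from h import *
st()
cv2.imwrite("pics/w6.png",cams.capture("wrist"))
```

```text
t 7.60 pos [0.5057 0.0113 0.0479] yang 78.90 zax [ 0.0014 -0.001  -1.    ] F [-8.5 -3.5 19.6] M [-0.51  1.95 -0.04] w 0.0088 q [ 0.38  0.55 -0.66  2.06  0.53  0.69  0.76]
```

View pics/w6.png

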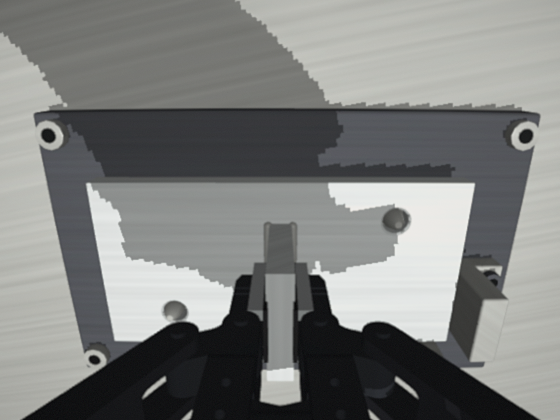

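Request:
arm_command(plan=[0,0,-1,0,0,0,-1,0,0,0,-1,0,0,0,-1,0,0,0,-1,0], hand=-0.2)

```text
clock: 8.07
tool_pos: [0.5059, 0.0115, 0.0489]
tcp_rot: [[-0.981, 0.192, 0.002], [0.192, 0.981, -0.001], [-0.002, -0.0, -1.0]]
contact_force: [-0.2, -0.4, 0.2]
grip_width: 0.0344
```

Run:
```python
from h import *
st()
```

```text
t 8.07 pos [0.5059 0.0115 0.0489] yang 78.91 zax [ 1.9e-03 -5.0e-04 -1.0e+00] F [-0.2 -0.4  0.2] M [-0.   -0.03  0.03] w 0.0344 q [ 0.38  0.55 -0.66  2.06  0.52  0.69  0.76]
```

Released. Lift and verify seating from above.

Request:
arm_command(plan=[0,0,-15,0,0,0,-45,0,0,0,-85,0,0,0,-120,0,0,0,-150,0,0,0,-165,0,0,0,-170,0,0,0,-170,0], hand=1)

```text
clock: 8.73
tool_pos: [0.5063, 0.0116, 0.2198]
tcp_rot: [[-0.981, 0.193, 0.004], [0.193, 0.981, -0.001], [-0.005, -0.0, -1.0]]
contact_force: [-0.6, -0.8, -0.7]
grip_width: 0.0855
```

Run:
```python
from h import *
import pickle
st()
c=cams.calibration("wrist");i=cams.capture("wrist");cv2.imwrite("pics/w7.png",i);pickle.dump(c,open("w7.pkl","wb"))
# block via top
to(.5534,.2995,.218,-14)
```

```text
t 8.73 pos [0.5063 0.0116 0.2198] yang 78.88 zax [ 4.4e-03 -9.0e-04 -1.0e+00] F [-0.6 -0.8 -0.7] M [-0.03  0.02 -0.  ] w 0.0855 q [ 0.54  0.31 -0.81  1.93  0.27  1.01  0.98]
t 8.78 pos [0.5054 0.0113 0.2185] yang 78.89 zax [ 1.9e-03 -9.0e-04 -1.0e+00] F [ 0.2 -0.   0.2] M [-0.04 -0.01  0.04] w 0.0855 q [ 0.54  0.31 -0.81  1.93  0.27  1.01  0.98]
shift [  8.5 292.    0.3] turn -1.5204
```

View pics/w7.png

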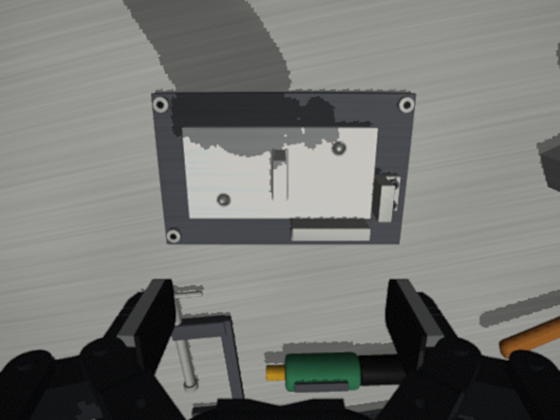

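Run:
```python
from h import *
to(.5534,.3005,.218,13.5)
```

```text
t 8.78 pos [0.5054 0.0113 0.2185] yang 78.89 zax [ 1.9e-03 -9.0e-04 -1.0e+00] F [ 0.2 -0.   0.2] M [-0.04 -0.01  0.04] w 0.0855 q [ 0.54  0.31 -0.81  1.93  0.27  1.01  0.98]
shift [  8.7 293.    0.3] turn 1.1412
```

Request:
arm_command(plan=[1,25,0,0.1,2,52,0,0.2,3,82,0,0.31,4,114,0,0.42,5,146,0,0.53,6,178,0,0.64,7,208,0,0.75,8,236,0,0.86,8.5,260,0,0.96,8.5,278,0,1.05,8.5,289,0,1.12,8.5,293,0,1.141])

```text
clock: 9.78
tool_pos: [0.5521, 0.3027, 0.2157]
tcp_rot: [[-0.234, 0.972, -0.002], [0.972, 0.234, -0.002], [-0.001, -0.002, -1.0]]
contact_force: [0.6, 0.4, -0.1]
grip_width: 0.0853
```

Request:
arm_command(plan=[0,0,0,0,0,0,0,0,0,0,0,0])

```text
clock: 10.03
tool_pos: [0.5519, 0.3013, 0.2145]
tcp_rot: [[-0.235, 0.972, -0.003], [0.972, 0.235, -0.003], [-0.002, -0.004, -1.0]]
contact_force: [0.5, 0.9, -0.2]
grip_width: 0.0854
```

Run:
```python
from h import *
import pickle
to(.5534,.3005,.218,13.5)
c=cams.calibration("wrist");i=cams.capture("wrist");cv2.imwrite("pics/w8.png",i);pickle.dump(c,open("w8.pkl","wb"))
```

```text
t 10.03 pos [0.5519 0.3013 0.2145] yang 13.57 zax [-0.003 -0.003 -1.   ] F [ 0.5  0.9 -0.2] M [-0.05 -0.02  0.  ] w 0.0854 q [-0.17  0.48 -0.59  1.65  0.3   1.1  -0.61]
shift [-1.1  1.3 -3.5] turn 0.0012
```

View pics/w8.png

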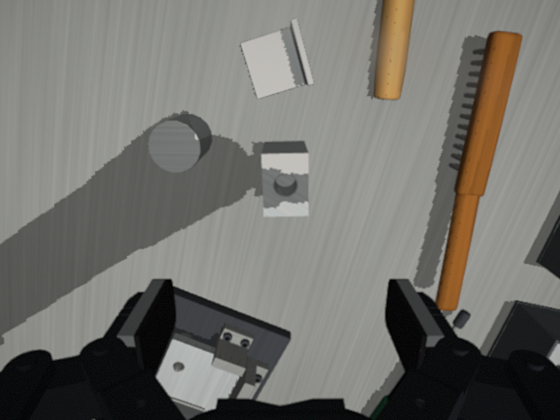

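Run:
```python
import cv2
i=cv2.imread("pics/w8.png")
cv2.imwrite("pics/w8c.png",cv2.resize(i[135:225,240:330],None,fx=6,fy=6,interpolation=cv2.INTER_CUBIC))
```

```text
(no output)
```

View pics/w8c.png

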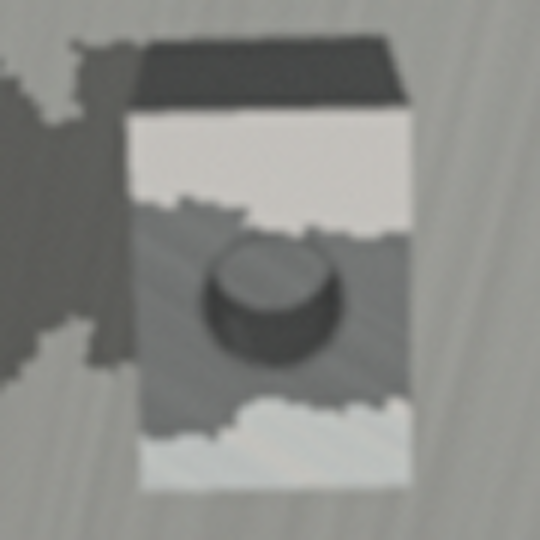

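Run:
```python
from h import *
import pickle
c=pickle.load(open("w8.pkl","rb"))
q=(np.array([(128,110),(412,105),(412,489),(142,490)],float)+.5)/6-.5+[240,135]
P=ray(c,q,.06); print(P.mean(0))
for a,b in((1,0),(2,3),(1,2),(0,3)):
    d=P[a]-P[b];print(np.degrees(np.arctan2(d[1],d[0])).round(2),np.linalg.norm(d).round(4))
C=P.mean(0); to(C[0],C[1],.027,14.2)
```

```text
[0.55496969 0.30216159 0.06      ]
14.69 0.0378
13.92 0.0381
105.01 0.0547
104.76 0.0542
t 10.08 pos [0.5521 0.3013 0.215 ] yang 13.53 zax [-0.0024 -0.0027 -1.    ] F [-1.  -0.1 -0.2] M [-0.03  0.03 -0.05] w 0.0855 q [-0.17  0.48 -0.59  1.65  0.3   1.1  -0.61]
shift [  0.6   3.5 187.9] turn -0.0117
```

Request:
arm_command(plan=[0.5,3.5,35,-0.019,0.5,3.5,75,-0.019,0.5,3.5,112,-0.019,0.5,3.5,145,-0.019,0.5,3.5,168,-0.019,0.5,3.5,182,-0.019,0.5,3.5,188,-0.019,0.5,3.5,188,-0.019,0.5,3.5,188,-0.019])

```text
clock: 10.83
tool_pos: [0.5559, 0.3024, 0.0282]
tcp_rot: [[-0.252, 0.968, -0.001], [0.968, 0.252, -0.002], [-0.001, -0.001, -1.0]]
contact_force: [0.4, 0.8, 0.6]
grip_width: 0.0853
```

Run:
```python
from h import *
to(.555,.3022,.027,14.6)
cv2.imwrite("pics/w9.png",cams.capture("wrist"))
```

```text
t 10.83 pos [0.5559 0.3024 0.0282] yang 14.60 zax [-8.0e-04 -1.7e-03 -1.0e+00] F [0.4 0.8 0.6] M [-0.04  0.03  0.06] w 0.0853 q [-0.24  0.71 -0.5   1.77  0.46  0.79 -0.71]
shift [ 0.1 -0.9  1.2] turn 0.0001
```

View pics/w9.png

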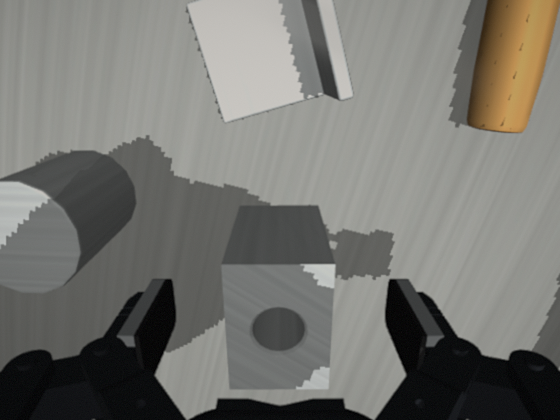

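Request:
arm_command(plan=[0,-0.5,0,0,0,-0.5,0,0,0,-0.5,0,0,0,-0.5,0,0,0,-0.5,0,0,0,-0.5,0,0,0,-0.5,0,0], hand=-1, grip_force=90)

```text
clock: 11.47
tool_pos: [0.5563, 0.303, 0.0297]
tcp_rot: [[-0.252, 0.968, 0.002], [0.968, 0.252, -0.0], [-0.001, 0.001, -1.0]]
contact_force: [0.9, -0.4, 6.3]
grip_width: 0.0373
```

Run:
```python
from h import *
st()
```

```text
t 11.47 pos [0.5563 0.303  0.0297] yang 14.60 zax [ 1.5e-03 -4.0e-04 -1.0e+00] F [ 0.9 -0.4  6.3] M [-0.13  0.15 -0.04] w 0.0373 q [-0.24  0.7  -0.5   1.77  0.46  0.79 -0.71]
```

Request:
arm_command(plan=[0,0,-10,0,0,0,-30,0,0,0,-60,0,0,0,-90,0,0,0,-115,0,0,0,-130,0,0,0,-135,0])

```text
clock: 12.05
tool_pos: [0.557, 0.3039, 0.1679]
tcp_rot: [[-0.252, 0.968, 0.005], [0.968, 0.252, 0.002], [0.0, 0.005, -1.0]]
contact_force: [0.3, 1.5, -2.8]
grip_width: 0.0365
```

Run:
```python
from h import *
to(.5376,.0635,.165,-11.09)
```

```text
t 12.05 pos [0.557  0.3039 0.1679] yang 14.61 zax [ 0.005   0.0016 -1.    ] F [ 0.3  1.5 -2.8] M [ 0.06 -0.03  0.02] w 0.0365 q [-0.18  0.54 -0.58  1.69  0.34  1.01 -0.62]
shift [-227.8  -79.4    2.5] turn 0.4486
```

Request:
arm_command(plan=[-15,-5,0,0.03,-38,-13,0,0.07,-65,-23,0,0.12,-95,-33,0,0.18,-125,-43,0,0.24,-155,-54,0,0.3,-182,-63,0,0.36,-203,-71,0,0.4,-217,-76,0,0.43,-225,-78.5,0,0.449,-228,-79.5,0,0.449,-228,-79.5,0,0.449])

```text
clock: 13.05
tool_pos: [0.5374, 0.0633, 0.1672]
tcp_rot: [[0.192, 0.981, 0.004], [0.981, -0.192, 0.002], [0.003, 0.004, -1.0]]
contact_force: [-0.7, 0.3, -3.0]
grip_width: 0.0366
```

Run:
```python
from h import *
to(.5376,.0635,.080,-11.09)
cv2.imwrite("pics/w10.png",cams.capture("wrist"))
```

```text
t 13.05 pos [0.5374 0.0633 0.1672] yang -11.09 zax [ 0.0044  0.0018 -1.    ] F [-0.7  0.3 -3. ] M [ 0.03  0.06 -0.02] w 0.0366 q [ 0.15  0.37 -0.47  1.92  0.21  0.9  -0.62]
shift [-0.  -0.1 87.2] turn -0.0
```

View pics/w10.png

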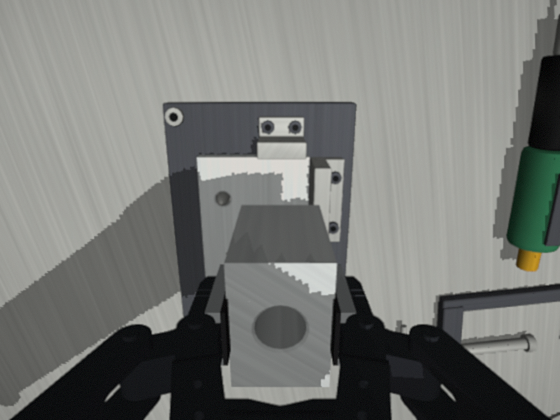

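Request:
arm_command(plan=[0,0,25,0,0,0,50,0,0,0,70,0,0,0,82,0,0,0,87,0,0,0,87,0])

```text
clock: 13.6
tool_pos: [0.5375, 0.0657, 0.0795]
tcp_rot: [[0.189, 0.982, 0.003], [0.982, -0.189, 0.003], [0.003, 0.003, -1.0]]
contact_force: [-0.8, 0.0, -2.9]
grip_width: 0.037
```

Run:
```python
from h import *
to(.5376,.0635,.066,-11.09)
cv2.imwrite("pics/w11.png",cams.capture("wrist"))
```

```text
t 13.60 pos [0.5375 0.0657 0.0795] yang -10.91 zax [ 0.0031  0.0029 -1.    ] F [-0.8  0.  -2.9] M [-0.   -0.04 -0.07] w 0.037 q [ 0.11  0.49 -0.43  1.98  0.3   0.73 -0.69]
shift [-2.2  0.5 13.5] turn 0.0031
```

View pics/w11.png

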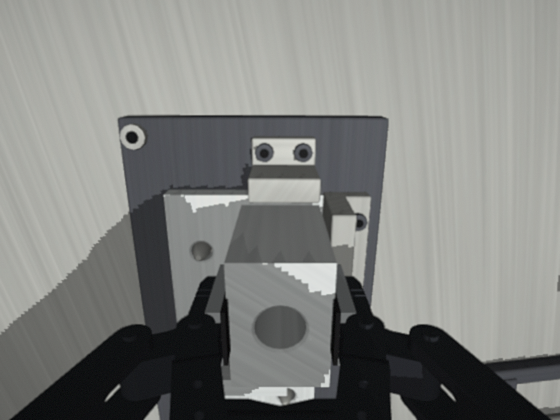

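Request:
arm_command(plan=[-2,0.5,4,0.003,-2,0.5,8,0.003,-2,0.5,11,0.003,-2,0.5,13,0.003,-2,0.5,13,0.003,-2,0.5,13,0.003])

```text
clock: 14.15
tool_pos: [0.5384, 0.0635, 0.0675]
tcp_rot: [[0.193, 0.981, 0.005], [0.981, -0.193, 0.003], [0.004, 0.004, -1.0]]
contact_force: [-0.1, 0.5, -3.2]
grip_width: 0.0368
```

Run:
```python
from h import *
to(.5376,.0635,.0647,-11.09)
```

```text
t 14.15 pos [0.5384 0.0635 0.0675] yang -11.12 zax [ 0.0048  0.003  -1.    ] F [-0.1  0.5 -3.2] M [-0.04  0.01 -0.06] w 0.0368 q [ 0.1   0.51 -0.42  1.99  0.31  0.7  -0.7 ]
shift [-0.2 -0.7  2.8] turn -0.0005
```

Lower onto the plate gently.

Request:
arm_command(plan=[0,-0.5,1.5,0,0,-0.5,2.5,0,0,-0.5,3.5,0,0,-0.5,3.5,0])

```text
clock: 14.48
tool_pos: [0.538, 0.0638, 0.0647]
tcp_rot: [[0.193, 0.981, 0.005], [0.981, -0.193, 0.003], [0.004, 0.004, -1.0]]
contact_force: [-0.8, -0.5, 6.0]
grip_width: 0.0366
```

Run:
```python
from h import *
to(.5376,.0635,.0647,-11.09)
```

```text
t 14.48 pos [0.538  0.0638 0.0647] yang -11.11 zax [ 0.0049  0.0026 -1.    ] F [-0.8 -0.5  6. ] M [-0.15  0.68 -0.04] w 0.0366 q [ 0.1   0.51 -0.42  1.99  0.31  0.7  -0.71]
shift [-0.4 -0.3  0. ] turn -0.0004
```

Request:
arm_command(plan=[0,1.5,0.5,0,0,3,0.5,0,0,4,0.5,0,0,5,0.5,0,0,5,0.5,0])

```text
clock: 14.9
tool_pos: [0.5425, 0.0631, 0.0647]
tcp_rot: [[0.193, 0.981, 0.004], [0.981, -0.193, 0.002], [0.003, 0.004, -1.0]]
contact_force: [-4.0, -0.3, 6.7]
grip_width: 0.037
```

```bash
cat >> h.py <<'E'
def jf():
    s=st();R=s["tcp_rot"];print("F tool",(R.T@s["contact_force"]).round(1),"M tool",(R.T@s["ft_torque"]).round(2))
    d=s["tool_pos"][:2]-[.5050,.0114];a=np.radians(-11.09);x=np.array([np.cos(a),np.sin(a)]);y=np.array([-x[1],x[0]])
    print("TCP in jig mm",(d@x*1000).round(2),(d@y*1000).round(2))
E
python3 -c "
from h import *
jf()"
```

```text
t 14.90 pos [0.5425 0.0631 0.0647] yang -11.11 zax [ 0.0041  0.0024 -1.    ] F [-4.  -0.3  6.7] M [-0.17  1.13 -0.01] w 0.037 q [ 0.1   0.52 -0.42  1.98  0.31  0.7  -0.7 ]
F tool [-1.1 -3.9 -6.7] M tool [ 1.07 -0.39  0.01]
TCP in jig mm 26.91 57.93
```

Request:
arm_command(plan=[0,0.7,0,0,0,1.4,0,0,0,2,0,0,0,2,0,0])

```text
clock: 15.23
tool_pos: [0.5429, 0.063, 0.0646]
tcp_rot: [[0.192, 0.981, 0.001], [0.981, -0.192, 0.002], [0.002, 0.0, -1.0]]
contact_force: [-8.1, 1.3, 6.5]
grip_width: 0.0364
```

```bash
python3 -c "
from h import *
jf()"
```

```text
t 15.23 pos [0.5429 0.063  0.0646] yang -11.08 zax [ 9.0e-04  1.9e-03 -1.0e+00] F [-8.1  1.3  6.5] M [ 0.1   1.71 -0.03] w 0.0364 q [ 0.1   0.52 -0.42  1.97  0.31  0.71 -0.7 ]
F tool [-0.2 -8.2 -6.5] M tool [ 1.7  -0.23  0.03]
TCP in jig mm 27.25 57.97
```

Request:
arm_command(plan=[1,2.5,0.5,0,2,2.5,0.5,0,3,2.5,0.5,0,4,2.5,0.5,0,5,2.5,0.5,0,5,2.5,0.5,0])

```text
clock: 15.73
tool_pos: [0.543, 0.0634, 0.0646]
tcp_rot: [[0.194, 0.981, -0.006], [0.981, -0.194, -0.005], [-0.006, -0.005, -1.0]]
contact_force: [-15.6, -8.5, 22.5]
grip_width: 0.0367
```

```bash
python3 -c "
from h import *
jf()"
```

```text
t 15.73 pos [0.543  0.0634 0.0646] yang -11.20 zax [-0.0062 -0.0049 -1.    ] F [-15.6  -8.5  22.5] M [-2.    3.26  0.13] w 0.0367 q [ 0.09  0.53 -0.41  1.97  0.32  0.72 -0.71]
F tool [-11.5 -13.8 -22.4] M tool [ 2.8  -2.6  -0.14]
TCP in jig mm 27.31 58.36
```

```bash
python3 -c "
from h import *
i=cams.capture('wrist');cv2.imwrite('pics/w12.png',i)
cv2.imwrite('pics/w12c.png',cv2.resize(i[160:300,200:400],None,fx=4,fy=4,interpolation=cv2.INTER_CUBIC))"
```

```text
(no output)
```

View pics/w12c.png

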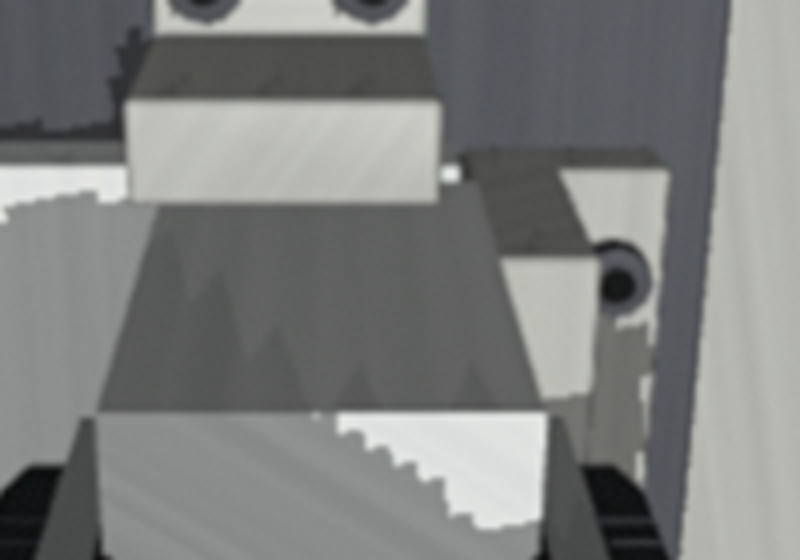

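```bash
python3 -c "
from h import *
c=cams.calibration('wrist');jf()
a=np.radians(-11.09);x=np.array([np.cos(a),np.sin(a)]);y=np.array([-x[1],x[0]])
for q,z in(([(232,210.4),(309.5,210.6)],.055),([(225,262.6),(336,262.4)],.095),([(325,224),(337,262)],.055),([(336,263),(335,300)],.095)):
    P=ray(c,q,z)[:,:2]-[.5050,.0114];print(z,(P@x*1000).round(1),(P@y*1000).round(1))
"
```

```text
t 15.78 pos [0.543  0.0634 0.0646] yang -11.20 zax [-0.0062 -0.0048 -1.    ] F [-15.4  -9.   21.4] M [-2.01  3.31  0.08] w 0.0368 q [ 0.09  0.53 -0.41  1.97  0.32  0.72 -0.71]
F tool [-12.  -13.5 -21.3] M tool [ 2.85 -2.61 -0.08]
TCP in jig mm 27.31 58.38
0.055 [ 5.8 39.1] [88.9 88.8]
0.095 [ 8.4 45.2] [85.1 85.3]
0.055 [46.  52.1] [82.6 64.1]
0.095 [45.2 45.6] [85.  70.7]
```

Request:
arm_command(plan=[0,0.5,-0.5,0,1,0.8,-0.8,0,2,0.8,-0.8,0,3,0.8,-0.8,0,4,0.8,-0.8,0,4,0.8,-0.8,0])

```text
clock: 16.28
tool_pos: [0.5437, 0.067, 0.0648]
tcp_rot: [[0.194, 0.981, -0.008], [0.981, -0.194, -0.006], [-0.007, -0.007, -1.0]]
contact_force: [-5.8, -1.8, 1.2]
grip_width: 0.0366
```

```bash
python3 -c "
from h import *
jf()"
```

```text
t 16.28 pos [0.5437 0.067  0.0648] yang -11.19 zax [-0.0083 -0.0056 -1.    ] F [-5.8 -1.8  1.2] M [-0.46  1.16  0.05] w 0.0366 q [ 0.09  0.53 -0.41  1.96  0.32  0.72 -0.71]
F tool [-2.9 -5.4 -1.1] M tool [ 1.05 -0.67 -0.05]
TCP in jig mm 27.32 62.06
```

Request:
arm_command(plan=[0,0,2,0,0,0,4,0,0,0,4,0,0,0,4,0])

```text
clock: 16.62
tool_pos: [0.5438, 0.067, 0.0644]
tcp_rot: [[0.194, 0.981, -0.008], [0.981, -0.194, -0.008], [-0.009, -0.006, -1.0]]
contact_force: [-16.8, -5.3, 41.0]
grip_width: 0.0367
```

```bash
python3 -c "
from h import *
jf()"
```

```text
t 16.62 pos [0.5438 0.067  0.0644] yang -11.21 zax [-0.0081 -0.0078 -0.9999] F [-16.8  -5.3  41. ] M [-0.87  4.01  0.06] w 0.0367 q [ 0.08  0.53 -0.41  1.96  0.32  0.72 -0.72]
F tool [ -8.9 -15.7 -40.8] M tool [ 3.77 -1.63 -0.08]
TCP in jig mm 27.36 61.97
```

Request:
arm_command(plan=[-1,-1,0,0,-2.5,-2.5,0,0,-4,-4,0,0,-6,-6,0,0,-6,-6,0,0])

```text
clock: 17.03
tool_pos: [0.5378, 0.0628, 0.0647]
tcp_rot: [[0.194, 0.981, -0.006], [0.981, -0.194, -0.006], [-0.008, -0.004, -1.0]]
contact_force: [1.6, 1.1, 1.5]
grip_width: 0.0365
```

```bash
python3 -c "
from h import *
jf()"
```

```text
t 17.03 pos [0.5378 0.0628 0.0647] yang -11.20 zax [-0.0058 -0.0065 -1.    ] F [1.6 1.1 1.5] M [ 0.41 -0.46 -0.01] w 0.0365 q [ 0.09  0.52 -0.41  1.98  0.32  0.71 -0.71]
F tool [ 1.4  1.4 -1.5] M tool [-0.37  0.49  0.01]
TCP in jig mm 22.25 56.78
```

Request:
arm_command(plan=[0,0,2.5,0,-2,-2,4,0,-4,-4,4,0,-6,-6,4,0,-8,-8,4,0,-8,-8,4,0])

```text
clock: 17.53
tool_pos: [0.5348, 0.0603, 0.0647]
tcp_rot: [[0.193, 0.981, 0.008], [0.981, -0.193, -0.001], [0.001, 0.008, -1.0]]
contact_force: [4.8, 6.8, 18.1]
grip_width: 0.0367
```

```bash
python3 -c "
from h import *
jf()"
```

```text
t 17.53 pos [0.5348 0.0603 0.0647] yang -11.11 zax [ 7.6e-03 -9.0e-04 -1.0e+00] F [ 4.8  6.8 18.1] M [ 1.3  -1.07 -0.05] w 0.0367 q [ 0.1   0.51 -0.42  2.    0.32  0.69 -0.71]
F tool [  7.6   3.5 -18. ] M tool [-0.79  1.48  0.06]
TCP in jig mm 19.8 53.74
```

Request:
arm_command(plan=[0,0,-0.8,0,1,1,-0.8,0,3,3,-0.8,0,5,5,-0.8,0,6.5,6,-0.8,0,6.5,6,-0.8,0])

```text
clock: 18.03
tool_pos: [0.5416, 0.0656, 0.0648]
tcp_rot: [[0.193, 0.981, 0.007], [0.981, -0.193, -0.001], [0.0, 0.007, -1.0]]
contact_force: [0.0, 0.2, -2.8]
grip_width: 0.0367
```

```bash
python3 -c "
from h import *
jf()"
```

```text
t 18.03 pos [0.5416 0.0656 0.0648] yang -11.11 zax [ 6.5e-03 -9.0e-04 -1.0e+00] F [ 0.   0.2 -2.8] M [-0.04  0.06  0.  ] w 0.0367 q [ 0.09  0.52 -0.41  1.98  0.32  0.7  -0.71]
F tool [ 0.2 -0.   2.8] M tool [ 0.05 -0.05 -0.  ]
TCP in jig mm 25.54 60.23
```

Request:
arm_command(plan=[0.8,1,0,0,1.6,2,0,0,2.4,3,0.3,0,3.5,4,0.5,0,4.5,4.5,0.5,0,4.5,4.5,0.5,0])

```text
clock: 18.53
tool_pos: [0.5436, 0.0665, 0.0646]
tcp_rot: [[0.194, 0.981, -0.001], [0.981, -0.194, -0.006], [-0.006, 0.001, -1.0]]
contact_force: [-12.5, -7.9, 20.2]
grip_width: 0.037
```

```bash
python3 -c "
from h import *
jf()"
```

```text
t 18.53 pos [0.5436 0.0665 0.0646] yang -11.18 zax [-7.0e-04 -6.1e-03 -1.0e+00] F [-12.5  -7.9  20.2] M [-1.35  3.01  0.15] w 0.037 q [ 0.09  0.52 -0.41  1.97  0.32  0.71 -0.72]
F tool [-10.3 -10.7 -20.1] M tool [ 2.69 -1.91 -0.17]
TCP in jig mm 27.24 61.49
```

Request:
arm_command(plan=[0.5,0.8,-0.5,0,1.5,1.5,-0.7,0,2.5,2,-0.7,0,3.5,2,-0.7,0,3.5,2,-0.7,0])

```text
clock: 18.95
tool_pos: [0.5437, 0.0673, 0.0648]
tcp_rot: [[0.195, 0.981, -0.006], [0.981, -0.195, -0.01], [-0.011, -0.004, -1.0]]
contact_force: [-9.3, -5.9, 10.5]
grip_width: 0.0367
```

```bash
python3 -c "
from h import *
jf()"
```

```text
t 18.95 pos [0.5437 0.0673 0.0648] yang -11.24 zax [-0.0063 -0.0101 -0.9999] F [-9.3 -5.9 10.5] M [-1.36  1.99  0.08] w 0.0367 q [ 0.08  0.53 -0.41  1.96  0.32  0.72 -0.72]
F tool [ -7.7  -8.  -10.4] M tool [ 1.69 -1.72 -0.09]
TCP in jig mm 27.25 62.33
```

```bash
python3 -c "
from h import *
c=cams.calibration('wrist')
i=cams.capture('wrist');cv2.imwrite('pics/w13.png',i)
cv2.imwrite('pics/w13c.png',cv2.resize(i[160:300,200:400],None,fx=4,fy=4,interpolation=cv2.INTER_CUBIC))
i=cams.capture('scene');cv2.imwrite('pics/s13.png',cv2.resize(i[185:250,225:300],None,fx=8,fy=8,interpolation=cv2.INTER_CUBIC))
i=cams.capture('top');cv2.imwrite('pics/t13.png',cv2.resize(i[175:235,255:335],None,fx=8,fy=8,interpolation=cv2.INTER_CUBIC))
"
```

```text
(no output)
```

View pics/w13c.png

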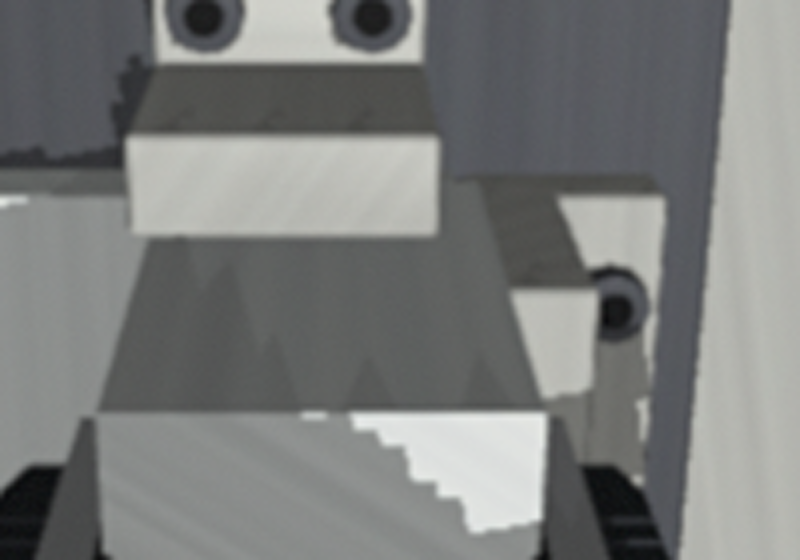

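View pics/s13.png

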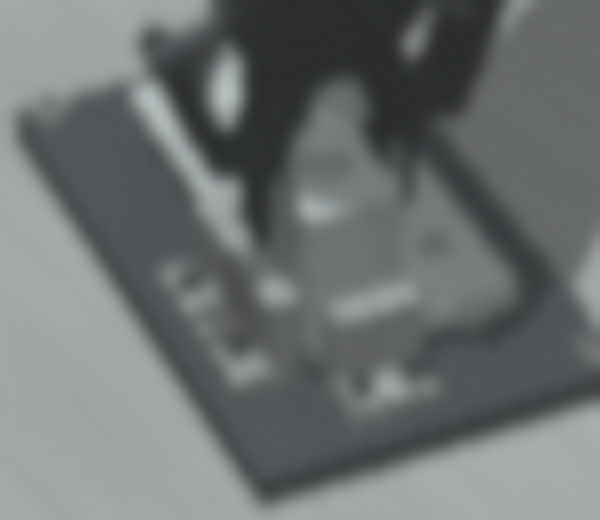

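View pics/t13.png

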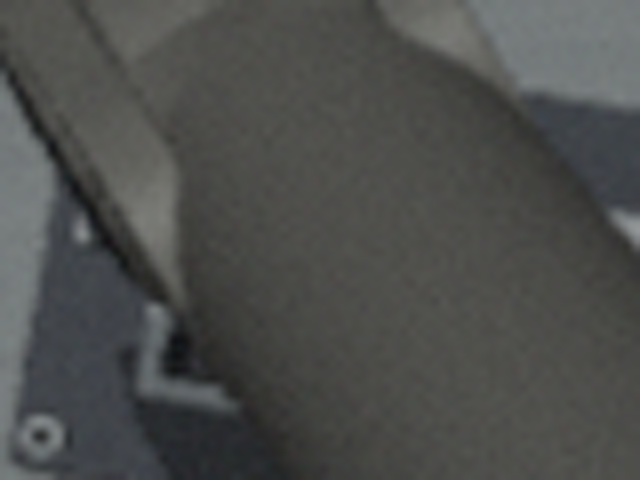

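```bash
python3 -c "
from h import *
c=cams.calibration('wrist');jf()
a=np.radians(-11.09);x=np.array([np.cos(a),np.sin(a)]);y=np.array([-x[1],x[0]])
for q,z in(([(232.8,218.8),(309.5,218.8)],.055),([(231.5,193.2),(310,193)],.055),([(225,262.6),(336,262.6)],.095)):
    P=ray(c,q,z)[:,:2]-[.5050,.0114];print(z,(P@x*1000).round(1),(P@y*1000).round(1))
s=sensors.observe()
"
```

```text
t 19.10 pos [0.5437 0.0673 0.0648] yang -11.24 zax [-0.0062 -0.01   -0.9999] F [-9.  -5.5  9.8] M [-1.37  2.02  0.02] w 0.0368 q [ 0.08  0.53 -0.41  1.96  0.32  0.72 -0.72]
F tool [-7.2 -7.8 -9.7] M tool [ 1.71 -1.74 -0.03]
TCP in jig mm 27.26 62.29
0.055 [ 6.  39.2] [88.9 88.9]
0.055 [ 6.  39.1] [100.5 100.6]
0.095 [ 8.3 45.2] [89.2 89.2]
```

Request:
arm_command(plan=[-1,-1,0,0,-2.5,-2,1.5,0,-5,-4,3.5,0,-8,-6,4,0,-11,-7,4,0,-11,-7,4,0])

```text
clock: 19.6
tool_pos: [0.5407, 0.0628, 0.0646]
tcp_rot: [[0.193, 0.981, 0.007], [0.981, -0.193, -0.003], [-0.002, 0.007, -1.0]]
contact_force: [3.1, 7.0, 17.8]
grip_width: 0.037
```

```bash
python3 -c "
from h import *
jf()"
```

```text
t 19.60 pos [0.5407 0.0628 0.0646] yang -11.12 zax [ 0.0068 -0.003  -1.    ] F [ 3.1  7.  17.8] M [ 1.49 -0.46 -0.02] w 0.037 q [ 0.09  0.52 -0.41  1.98  0.32  0.7  -0.71]
F tool [  7.4   1.8 -17.8] M tool [-0.17  1.55  0.03]
TCP in jig mm 25.18 57.29
```

Once more along tool x only.

Request:
arm_command(plan=[-2,0,1,0,-4,0,2,0,-6,0,2,0,-8,0,2,0,-8,0,2,0])

```text
clock: 20.02
tool_pos: [0.5419, 0.0598, 0.0648]
tcp_rot: [[0.19, 0.982, 0.013], [0.982, -0.19, 0.003], [0.006, 0.012, -1.0]]
contact_force: [-0.2, 9.4, 14.5]
grip_width: 0.0365
```

```bash
python3 -c "
from h import *
jf()"
```

```text
t 20.02 pos [0.5419 0.0598 0.0648] yang -10.98 zax [ 0.0131  0.0032 -0.9999] F [-0.2  9.4 14.5] M [ 1.97  0.61 -0.09] w 0.0365 q [ 0.11  0.51 -0.42  1.99  0.32  0.69 -0.7 ]
F tool [  9.3  -1.8 -14.4] M tool [0.97 1.82 0.11]
TCP in jig mm 26.93 54.64
```

Request:
arm_command(plan=[0,-0.5,-0.8,0.002,1,-0.5,-0.8,0.002,2.5,-0.5,-0.8,0.002,4,-0.5,-0.8,0.002,5.5,-0.5,-0.8,0.002,6.5,-0.5,-0.8,0.002,6.5,-0.5,-0.8,0.002])

```text
clock: 20.6
tool_pos: [0.5425, 0.0665, 0.0653]
tcp_rot: [[0.192, 0.981, 0.013], [0.981, -0.192, 0.003], [0.006, 0.012, -1.0]]
contact_force: [0.3, -0.5, -2.7]
grip_width: 0.0366
```

```bash
python3 -c "
from h import *
jf()"
```

```text
t 20.60 pos [0.5425 0.0665 0.0653] yang -11.09 zax [ 0.0126  0.0034 -0.9999] F [ 0.3 -0.5 -2.7] M [ 0.04  0.01 -0.  ] w 0.0366 q [ 0.09  0.52 -0.42  1.98  0.32  0.69 -0.71]
F tool [-0.5  0.4  2.7] M tool [0.02 0.03 0.  ]
TCP in jig mm 26.23 61.31
```

Request:
arm_command(plan=[1,0.5,0,0,2,1,0,0,3,2,0,0,3.5,3,0,0,3.5,4,0,0,3.5,4.5,0,0,3.5,4.5,0,0])

```text
clock: 21.18
tool_pos: [0.5436, 0.0672, 0.0647]
tcp_rot: [[0.193, 0.981, 0.004], [0.981, -0.193, -0.0], [0.0, 0.004, -1.0]]
contact_force: [-11.5, -4.1, 6.8]
grip_width: 0.0367
```

```bash
python3 -c "
from h import *
jf()"
```

```text
t 21.18 pos [0.5436 0.0672 0.0647] yang -11.13 zax [ 4.4e-03 -5.0e-04 -1.0e+00] F [-11.5  -4.1   6.8] M [-1.01  2.62  0.05] w 0.0367 q [ 0.09  0.52 -0.41  1.97  0.32  0.7  -0.71]
F tool [ -6.2 -10.5  -6.8] M tool [ 2.38 -1.5  -0.05]
TCP in jig mm 27.18 62.22
```

Request:
arm_command(plan=[2.6,3.5,0.2,0,3.2,3.8,0,0,4,4,-0.2,0,4.5,4,-0.2,0,4.5,4,-0.2,0,4.5,4,-0.2,0])

```text
clock: 21.68
tool_pos: [0.5438, 0.0672, 0.0646]
tcp_rot: [[0.194, 0.981, -0.005], [0.981, -0.194, -0.007], [-0.008, -0.004, -1.0]]
contact_force: [-15.1, -9.4, 16.1]
grip_width: 0.0368
```

```bash
python3 -c "
from h import *
jf();c=cams.calibration('wrist')
i=cams.capture('wrist');cv2.imwrite('pics/w14.png',i)
cv2.imwrite('pics/w14c.png',cv2.resize(i[160:300,200:400],None,fx=4,fy=4,interpolation=cv2.INTER_CUBIC))
a=np.radians(-11.09);x=np.array([np.cos(a),np.sin(a)]);y=np.array([-x[1],x[0]])
g=cv2.cvtColor(i,cv2.COLOR_BGR2GRAY).astype(int);print(g[205:270,270])
import pickle;pickle.dump(c,open('w14.pkl','wb'))
"
```

```text
t 21.68 pos [0.5438 0.0672 0.0646] yang -11.21 zax [-0.0051 -0.007  -1.    ] F [-15.1  -9.4  16.1] M [-1.74  3.25  0.24] w 0.0368 q [ 0.08  0.53 -0.41  1.97  0.32  0.72 -0.72]
F tool [-12.3 -13.1 -15.9] M tool [ 2.85 -2.34 -0.26]
TCP in jig mm 27.32 62.27
[187 186 185 184 183 183 184 184 185 185 184 183 184 173 139 101  92  94
  95  96  97  96  96  95  96  96  97  95  96  97  96  96  96  95  97  96
  96  96  96  96  95  93  92  92  90  89  89  88  89  89  89  90  89  89
  89  89  88  91 115 135 142 144 144 143 144]
```

View pics/w14.png

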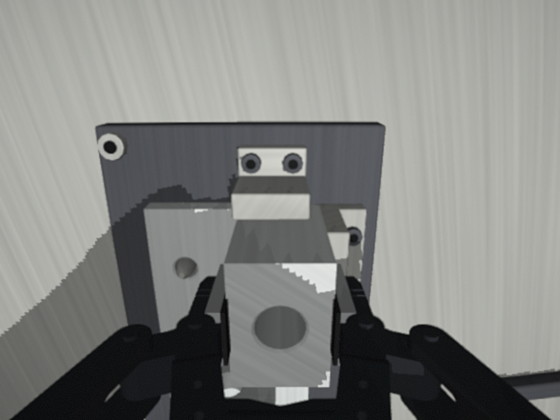

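Request:
arm_command(plan=[-1,-1,0,0,-2.5,-2,1.5,0,-5,-4,3.5,0,-8,-6,4,0,-11,-7,4,0,-11,-7,4,0])

```text
clock: 22.23
tool_pos: [0.5402, 0.0627, 0.0646]
tcp_rot: [[0.192, 0.981, 0.007], [0.981, -0.192, -0.0], [0.001, 0.007, -1.0]]
contact_force: [1.6, 6.4, 17.5]
grip_width: 0.0369
```

Request:
arm_command(plan=[-2,0,1,0,-4,0,2,0,-6,0,2,0,-9,0,2,0,-9,0,2,0])

```text
clock: 22.65
tool_pos: [0.5415, 0.0577, 0.0649]
tcp_rot: [[0.191, 0.982, 0.014], [0.982, -0.191, 0.005], [0.007, 0.013, -1.0]]
contact_force: [0.4, 7.7, 14.1]
grip_width: 0.0371
```

```bash
python3 -c "
from h import *
jf()"
```

```text
t 22.65 pos [0.5415 0.0577 0.0649] yang -11.01 zax [ 0.0137  0.0048 -0.9999] F [ 0.4  7.7 14.1] M [ 1.52  0.27 -0.02] w 0.0371 q [ 0.11  0.51 -0.42  1.99  0.32  0.69 -0.69]
F tool [  7.7  -0.9 -14. ] M tool [0.56 1.44 0.05]
TCP in jig mm 26.91 52.42
```

Request:
arm_command(plan=[0,-0.5,-0.8,0.001,1,-0.5,-0.8,0.001,3,-0.5,-0.8,0.001,5,-0.5,-0.8,0.001,7,-0.5,-0.8,0.001,8.5,-0.5,-0.8,0.001,8.5,-0.5,-0.8,0.001])

```text
clock: 23.23
tool_pos: [0.5425, 0.0665, 0.0655]
tcp_rot: [[0.191, 0.981, 0.013], [0.981, -0.191, 0.005], [0.007, 0.012, -1.0]]
contact_force: [0.8, -0.1, -2.7]
grip_width: 0.0367
```

```bash
python3 -c "
from h import *
jf()"
```

```text
t 23.23 pos [0.5425 0.0665 0.0655] yang -11.04 zax [ 0.0133  0.005  -0.9999] F [ 0.8 -0.1 -2.7] M [-0.02 -0.01  0.05] w 0.0367 q [ 0.1   0.52 -0.42  1.98  0.32  0.69 -0.71]
F tool [0.1 0.7 2.7] M tool [-0.01 -0.01 -0.05]
TCP in jig mm 26.2 61.3
```

Request:
arm_command(plan=[1,0.5,0,0,2,1,0,0,3,2,0,0,4,3,0,0,4.8,4,0,0,5.5,5,0,0,5.5,5.5,0,0,5.5,5.5,0,0,5.5,5.5,0,0])

```text
clock: 23.98
tool_pos: [0.5437, 0.0673, 0.0646]
tcp_rot: [[0.193, 0.981, 0.002], [0.981, -0.193, -0.001], [-0.001, 0.003, -1.0]]
contact_force: [-13.8, -7.4, 11.3]
grip_width: 0.0369
```

```bash
python3 -c "
from h import *
jf();c=cams.calibration('wrist')
i=cams.capture('wrist');cv2.imwrite('pics/w15.png',i)
g=cv2.cvtColor(i,cv2.COLOR_BGR2GRAY).astype(int);print(g[205:270,270])
a=np.radians(-11.09);x=np.array([np.cos(a),np.sin(a)]);y=np.array([-x[1],x[0]])
import pickle;pickle.dump(c,open('w15.pkl','wb'))
s=cams.capture('scene');cv2.imwrite('pics/s15.png',s)
jf()
"
```

```text
t 23.98 pos [0.5437 0.0673 0.0646] yang -11.14 zax [ 0.0024 -0.0014 -1.    ] F [-13.8  -7.4  11.3] M [-1.71  3.39  0.07] w 0.0369 q [ 0.09  0.52 -0.41  1.97  0.32  0.71 -0.71]
F tool [-10.  -12.1 -11.3] M tool [ 3.   -2.33 -0.08]
TCP in jig mm 27.22 62.31
[187 186 185 184 183 183 183 184 184 184 185 183 183 172 137 101  93  93
  95  95  95  95  94  95  95  95  95  94  96  96  96  95  97  95  95  96
  96  97  97  98  97  95  96  95  96  96  97  97  96  96  97  96  97  96
  96  94  89  98 128 143 140 142 143 143 142]
t 24.08 pos [0.5437 0.0673 0.0646] yang -11.14 zax [ 0.0025 -0.0014 -1.    ] F [-13.5  -7.8  11.8] M [-1.66  3.4   0.14] w 0.0371 q [ 0.09  0.52 -0.41  1.97  0.32  0.71 -0.71]
F tool [-10.3 -11.7 -11.8] M tool [ 3.01 -2.28 -0.15]
TCP in jig mm 27.25 62.26
```

View pics/w15.png

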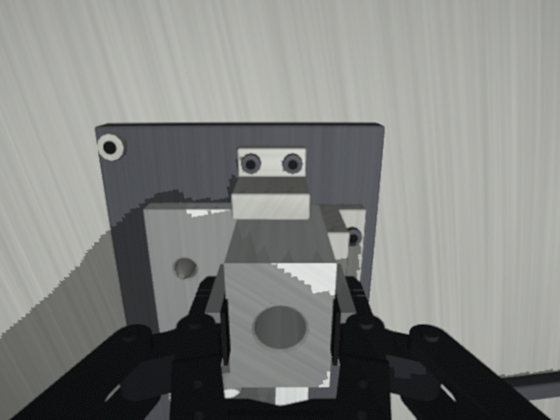

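View pics/s15.png

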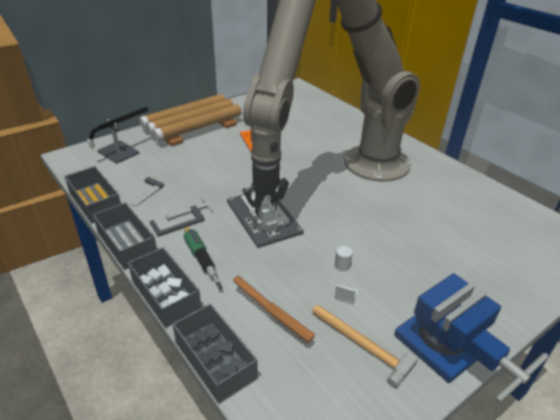

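```bash
python3 -c "
from h import *
jf();print(ctrl.job_done())"
```

```text
t 24.08 pos [0.5437 0.0673 0.0646] yang -11.14 zax [ 0.0025 -0.0014 -1.    ] F [-13.5  -7.8  11.8] M [-1.66  3.4   0.14] w 0.0371 q [ 0.09  0.52 -0.41  1.97  0.32  0.71 -0.71]
F tool [-10.3 -11.7 -11.8] M tool [ 3.01 -2.28 -0.15]
TCP in jig mm 27.25 62.26
the job is handed in; nothing more can be done
None
```

I set the foot plate over both locating pins and pressed it down onto the rest pads. Then I stood the block on it, pushed it into the fence corner, and handed the job in at 24.1 s still gripping and pushing.

**Last checks that agreed:**
- **Plate:** when pressed home the tool stopped at the expected seated height. After release the pins showed through both holes. One pin still showed in its hole at the end, when the block and hand hid the other.
- **Block height:** the tool stood at the height expected for the block resting on the seated plate, within 0.1 mm.
- **Push:** about 12 N against the long fence, 10 N against the short one and 12 N down.
- **Lean and angle:** the block leans about 0.1° compared with when I first gripped it. The tool was within 0.1° of the jig direction.
- **Other objects:** I did not touch any of the other things on the bench.

**Checks that failed or disagreed:**
- **Stuck pushes:** the first two pushes stopped 3 mm and 0.8 mm short of the short fence because of friction. I repeated them with less downward force. In a later push, extra force moved the block only 0.05 mm, so it was touching the fence.
- **Leaning:** one push left the hand leaning about 0.5°, so I backed off and pushed again from a corrected angle.
- **Cameras:** the top and wrist cameras disagreed by about 4 mm, and one low wrist view of the jig was also about 4 mm off. The plate went home without side load at the earlier wrist measurement.
- **Contact position:** contact came about 1 mm further along both fence directions than I computed, which fits the measuring error.

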